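Change over the vial racks in the four-bay incubator

ROBOT

A 6-joint arm with a two-finger parallel gripper is mounted at the origin on the work surface. World frame = base frame: x ahead of the robot, y to its left, z up, the work surface at z = 0. Lengths are in m, angles in rad, forces in N, time in s.
With the tool pointing down it reaches from about 0.3 to 1 m from the base axis. Payload 5.1 kg.
Tool frame: the origin (TCP) lies at the very end of the fingers, on their centre line; the grasp point (between the pads) lies 19 mm behind it (arm.grasp_offset is the distance from the TCP to the grasp point, in m); y points along the fingers, z is the direction in which the jaws open and shut, and the axes are right-handed (so a half turn about y gives the same grasp; the last joint's range is limited). The gripper opens to 95 mm and grips with 3 to 60 N. Pads are 20 mm wide; open, the fingers measure 119 mm over their backs; the gripper's body (75 mm by 180 mm) begins 59 mm behind the grasp point.
Start: joints at [1.115, 0.124, 1.65, -0, 1.367, -0.083], TCP at [0.237, 0.605, 0.186] pointing down, gripper open.
Joint ranges: [-2.61, 2.61], [-1.02, 2.33], [0.03, 2.71], [-1.35, 4.49], [0.32, 2.68], [-2.91, 2.91]. Speed limits (rad/s): [2.57, 2.57, 3.14, 3.14, 3.14, 3.14].

INTERFACE

Orientations are given as a unit quaternion [x, y, z, w].
In Python, from station import arm gives the robot as it stands.
- The arm moves only by the tool jog_arm, never from a script. Its argument "increments" is a list that holds one entry, the list of rows, each a list of 6 numbers: the shift along the world's x, y, z in m, then the turn, a rotation vector about the world's x, y, z in degrees. In form: [[[x, y, z, ax, ay, az], ...]]. A call has 1 to 5 rows; each row shifts and turns the commanded pose from where the row before left it; what a row does not reach is not made up. A row lasts 1/12 s, in which the tool goes at most 41.7 mm and 7.16 degrees, less where a joint would pass 70% of its speed; a pose out of reach is approached as far as the arm can. A call with a gripper value outside its range is refused whole. "fingers" is the closure, from 0 (fully open) to 1 (shut), set as the call begins (left out, the last holds). The fingers move at their own pace and stop on an object; "squeeze" is the grip in N (left out, the last holds). Time passes only in rows, so rows that do not move let the fingers close. It gives the time, the measured TCP pose, the force and the opening at its end, in the units of the state.
- arm.read_state(): the state, without advancing time (a new reading comes with each control period).
- arm.read_camera(name): name is "side" or "top"; returns (picture, depth): 480x640x3 uint8, red, green, blue; 480x640 float32, m along the optical axis (not along the pixel's ray), 0 where there is no reading.
- arm.camera_model(name): a dict with "vertical_fov" (degrees; the focal length in pixels is half the picture's height over the tangent of half this angle, whatever the lens; pixels are square), "cx", "cy" (the principal point, pixels), "distortion" ([k1, k2, p1, p2, k3] as OpenCV has them; the pictures are not rectified), "R" (3x3) and "t" (3): a world point X has camera coordinates R X + t. Camera axes: x right, y down, z forward; pixel columns grow to the right and rows downward; lengths in m; the calibration is good to about 2 mm. A picture is of the moment at which its call begins. camera_model takes no time and is no camera call.
- arm.job_done(): hands the job in, once; it reports no verdict.
The state is a dict: "clock": time; "qpos": joint angles; "dq": joint speeds; "tau": joint torques, N m; "tcp_pos": TCP position; "orientation": TCP orientation; "wrist_force": force on the tool from outside, world axes, zero at the start; "moment": the same for the moment, N m; "width": finger opening in m.
Only numpy, scipy, OpenCV 4.12 (cv2) and the standard library are available. Lean on these libraries where they do the work, as an engineer would, in place of code of your own. Each camera call takes 0.05 s, during which the arm holds its last target.

TASK

The yellow rack in the incubator has finished: flip the toggle of its bay off while the rack is still home, then draw the rack out and stand it upright in the steel tray. Slide each blue rack waiting on the bench fully home, handle outwards, into a bay of its own and flip that bay's toggle on once the rack is in. Never have a bay on with no rack in it, leave unused bays off, and do not disturb the bottle, tip box or jar.

Things in the scene. Friction and masses are not known exactly. Their poses are not given: they have to be found in the camera images.
- chassis: Bench incubator with four identical bays side by side across y, 58 mm apart; which bay stands where varies. Grey base plate and white side cheeks, 262 x 256 mm, 98 mm high. Origin on the bench under its middle; x points away from the robot, into the bays. Fixed.
- bay1: A bay. Origin under its middle, 8 mm above the bench; x inwards along its lane, z up. Open lane x=-120 to 10 mm, floor at z=12 mm, 40 mm wide between rails 6 mm high, 9 mm thick; then, x=10 to 130 mm, a tunnel 40 mm wide, 64 mm high, roof top at z=82 mm (blue panel, clear windows), end stop at x=118 mm. Fixed.
- bay1_home (a point): Where the middle point of a rack lies when it is fully home in bay1, against the end stop: x=63, y=0, z=40 mm in the bay's frame. Same axes as the bay.
- switch1 (a joint): Toggle of bay1, rad: 0.4 = on (lever leans inwards, to the green dot), -0.4 = off (leans to the robot, to the white dot). Over-centre: about 3 N near its top along x takes it past upright and it snaps over. Pivot in the bay: x=70, y=0, z=85 mm. Black paddle 8 mm thick (x), 16 mm wide, 10 to 32 mm above the pivot; nut at its foot 22 mm wide, 4 mm high.
- bay2: A bay. Origin under its middle, 8 mm above the bench; x inwards along its lane, z up. Open lane x=-120 to 10 mm, floor at z=12 mm, 40 mm wide between rails 6 mm high, 9 mm thick; then, x=10 to 130 mm, a tunnel 40 mm wide, 64 mm high, roof top at z=82 mm (blue panel, clear windows), end stop at x=118 mm. Fixed.
- bay2_home (a point): Where the middle point of a rack lies when it is fully home in bay2, against the end stop: x=63, y=0, z=40 mm in the bay's frame. Same axes as the bay.
- switch2 (a joint): Toggle of bay2, rad: 0.4 = on (lever leans inwards, to the green dot), -0.4 = off (leans to the robot, to the white dot). Over-centre: about 3 N near its top along x takes it past upright and it snaps over. Pivot in the bay: x=70, y=0, z=85 mm. Black paddle 8 mm thick (x), 16 mm wide, 10 to 32 mm above the pivot; nut at its foot 22 mm wide, 4 mm high.
- bay3: A bay. Origin under its middle, 8 mm above the bench; x inwards along its lane, z up. Open lane x=-120 to 10 mm, floor at z=12 mm, 40 mm wide between rails 6 mm high, 9 mm thick; then, x=10 to 130 mm, a tunnel 40 mm wide, 64 mm high, roof top at z=82 mm (blue panel, clear windows), end stop at x=118 mm. Fixed.
- bay3_home (a point): Where the middle point of a rack lies when it is fully home in bay3, against the end stop: x=63, y=0, z=40 mm in the bay's frame. Same axes as the bay.
- switch3 (a joint): Toggle of bay3, rad: 0.4 = on (lever leans inwards, to the green dot), -0.4 = off (leans to the robot, to the white dot). Over-centre: about 3 N near its top along x takes it past upright and it snaps over. Pivot in the bay: x=70, y=0, z=85 mm. Black paddle 8 mm thick (x), 16 mm wide, 10 to 32 mm above the pivot; nut at its foot 22 mm wide, 4 mm high.
- bay4: A bay. Origin under its middle, 8 mm above the bench; x inwards along its lane, z up. Open lane x=-120 to 10 mm, floor at z=12 mm, 40 mm wide between rails 6 mm high, 9 mm thick; then, x=10 to 130 mm, a tunnel 40 mm wide, 64 mm high, roof top at z=82 mm (blue panel, clear windows), end stop at x=118 mm. Fixed.
- bay4_home (a point): Where the middle point of a rack lies when it is fully home in bay4, against the end stop: x=63, y=0, z=40 mm in the bay's frame. Same axes as the bay.
- switch4 (a joint): Toggle of bay4, rad: 0.4 = on (lever leans inwards, to the green dot), -0.4 = off (leans to the robot, to the white dot). Over-centre: about 3 N near its top along x takes it past upright and it snaps over. Pivot in the bay: x=70, y=0, z=85 mm. Black paddle 8 mm thick (x), 16 mm wide, 10 to 32 mm above the pivot; nut at its foot 22 mm wide, 4 mm high.
- finished_mid (a point): Yellow rack of five red-capped vials, at the start home in the one bay that is on. Body 110 (x) x 32 (y) x 36 mm high; caps 18 mm wide rise along its middle to 56 mm. Handle plate at its -x end: x=-55 to -91 mm, 12 mm thick, 4 to 48 mm above the underside. 0.18 to 0.33 kg. Point: middle of the body, 28 mm above its underside; x points away from the handle.
- rack1_mid (a point): Blue rack, five white-capped vials, on the bench, handle towards the robot; 2 or 3 are present. Body 110 (x) x 32 (y) x 36 mm high; caps 18 mm wide rise along its middle to 56 mm. Handle plate at its -x end: x=-55 to -91 mm, 12 mm thick, 4 to 48 mm above the underside. 0.18 to 0.33 kg. Point: middle of the body, 28 mm above its underside; x points away from the handle.
- rack2_mid (a point): Blue rack, five white-capped vials, on the bench, handle towards the robot; 2 or 3 are present. Body 110 (x) x 32 (y) x 36 mm high; caps 18 mm wide rise along its middle to 56 mm. Handle plate at its -x end: x=-55 to -91 mm, 12 mm thick, 4 to 48 mm above the underside. 0.18 to 0.33 kg. Point: middle of the body, 28 mm above its underside; x points away from the handle.
- rack3_mid (a point): Blue rack, five white-capped vials, on the bench, handle towards the robot; 2 or 3 are present. Body 110 (x) x 32 (y) x 36 mm high; caps 18 mm wide rise along its middle to 56 mm. Handle plate at its -x end: x=-55 to -91 mm, 12 mm thick, 4 to 48 mm above the underside. 0.18 to 0.33 kg. Point: middle of the body, 28 mm above its underside; x points away from the handle.
- tray: Open steel collecting tray on the bench to the robot's right, 220 mm (x) x 110 mm (y), rim 14 mm high, walls and floor 3 mm thick. Origin: under its centre, on the bench. Fixed.
- bottle: Bystander: reagent bottle, 56 mm across, 120 mm high. Origin under its centre.
- tipbox: Bystander: box of pipette tips, 72 x 102 mm, 57 mm high. Origin under its centre.
- jar: Bystander: jar with white lid, 64 mm across, 75 mm high. Origin under its centre.
There are look-alikes about, which are no part of the job. There is more than one size of the part that bears finished_mid; the job needs the smaller.

How it is judged:
By the outcome, as a careful person would: the job done as asked, in the order asked, and still so for the second after the job is handed in, with the robot touching nothing.
Of rack1, rack2, rack3 only 2 to 3 are there at a start; the rules pass over those that are not, and their reading is None.
At some moment in a run one of rack1, rack2, rack3 may be knocked a few centimetres aside while the robot is not near it.
It also fails if it takes over 210 s, if anything falls off the work surface, if the arm or the gripper's body presses on something with over 40 N, if the wrist force passes 120 N, or if a joint passes its speed limit or range.

## Working session

There is one attempt and no reset: what is moved stays moved. The work goes in short steps, Python scripts to look and compute and a tool call to move; the robot and the scene stay as the last step left them, time stands still between calls to the robot, and variables do not carry over. Pictures are saved under pics/ and viewed, and the job is handed in when it is done.

Besides the shell and the picture viewer there is one more tool, called as name(argument=value, ...) on one line, values as JSON. jog_arm: Moves the arm, as the interface text tells. Its arguments: {"type":"object","properties":{"increments":{"type":"array"},"fingers":{"type":"number"},"squeeze":{"type":"number"}},"required":["increments"]}

```bash
ls; mkdir -p pics; python3 - <<'E'
from station import arm
import cv2
for n in("side","top"):
    p,d=arm.read_camera(n); cv2.imwrite(f"pics/{n}0.png",p[:,:,::-1]); 
    m=arm.camera_model(n); print(n,{k:(v if not hasattr(v,'round') else v.round(4).tolist()) for k,v in m.items()}, (d>0).mean())
s=arm.read_state();print(s)
E
```

```text
pics
side {'vertical_fov': 49.55890419512038, 'cx': 308.33782133921864, 'cy': 239.3966816977579, 'distortion': [-0.0464, 0.0, 0.0, 0.0, 0.0], 'R': [[0.8977, -0.4403, -0.0182], [-0.2477, -0.4701, -0.8471], [0.3644, 0.7649, -0.5311]], 't': [-0.5666, 0.2045, 1.1387]} 0.996005859375
top {'vertical_fov': 49.17812943326721, 'cx': 319.0119832853362, 'cy': 239.2484942353287, 'distortion': [0.0069, 0.0, 0.0, 0.0, 0.0], 'R': [[-0.0251, -0.9996, -0.0125], [-0.9911, 0.0265, -0.1301], [0.1304, 0.0091, -0.9914]], 't': [-0.0549, 0.5906, 1.4707]} 0.9959895833333333
{'clock': 0.1, 'qpos': array([ 1.11535912e+00,  1.24430171e-01,  1.65152076e+00, -8.42594185e-06,
        1.36751599e+00, -8.25882816e-02]), 'dq': array([-2.57612791e-05, -2.02768995e-03, -2.76946436e-03,  6.45317609e-04,
       -1.49158183e-03, -9.11446601e-04]), 'tau': array([ 2.15261407e-04, -4.18876719e+01, -3.61098254e+01,  7.77002564e-02,
        4.60746442e-02, -9.58057331e-05]), 'tcp_pos': array([0.23651849, 0.60476118, 0.18482618]), 'orientation': array([ 0.69549431, -0.13123243,  0.13088581, -0.69421511]), 'wrist_force': array([-0.13061949,  0.81308484, -0.48347601]), 'moment': array([ 0.05980824, -0.01510421,  0.06042799]), 'width': 0.095098956926633}
```

View pics/side0.png

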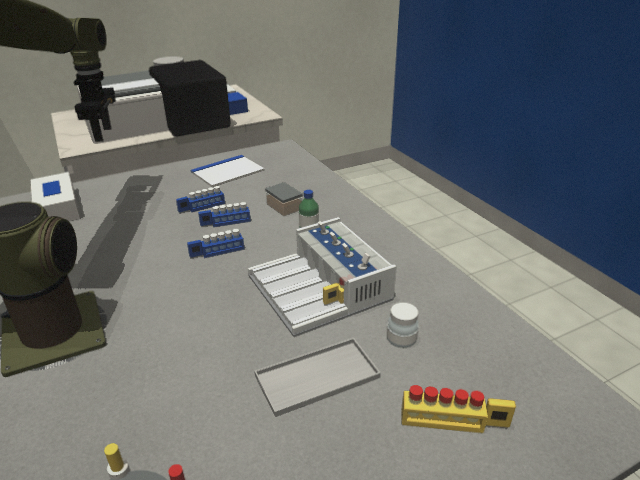

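View pics/top0.png

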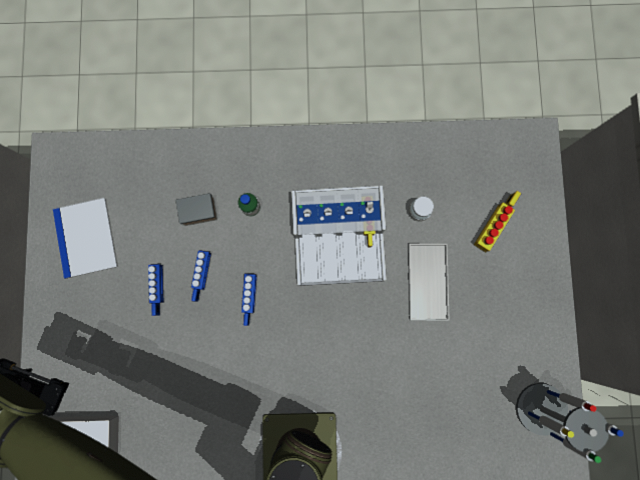

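```bash
cat > h.py <<'E'
from station import arm
import numpy as np, cv2
M={}
def cam(n):
    if n not in M:
        m=arm.camera_model(n); f=240/np.tan(np.radians(m['vertical_fov']/2))
        M[n]=(np.array([[f,0,m['cx']],[0,f,m['cy']],[0,0,1.]]),np.array(m['distortion'],float),np.array(m['R']),np.array(m['t']))
    return M[n]
def rays(n,uv):
    K,D,R,t=cam(n); u=cv2.undistortPoints(np.float64(uv).reshape(-1,1,2),K,D).reshape(-1,2)
    return -R.T@t,(np.c_[u,np.ones(len(u))]@R)
def plane(n,uv,z):
    o,d=rays(n,uv); return o+d*((z-o[2])/d[:,2])[:,None]
def cloud(n,d):
    v,u=np.mgrid[:480,:640]; o,r=rays(n,np.c_[u.ravel(),v.ravel()])
    return (o+r*d.ravel()[:,None]).reshape(480,640,3)
def proj(n,X):
    K,D,R,t=cam(n); return cv2.projectPoints(np.float64(X).reshape(-1,1,3),cv2.Rodrigues(R)[0],t,K,D)[0].reshape(-1,2)
def two(uv1,uv2):
    o1,d1=rays('side',[uv1]);o2,d2=rays('top',[uv2]);d1=d1[0];d2=d2[0]
    A=np.c_[d1,-d2];s=np.linalg.lstsq(A,o2-o1,rcond=None)[0]
    a=o1+d1*s[0];b=o2+d2*s[1];return (a+b)/2,np.linalg.norm(a-b)
def grab(tag):
    r={}
    for n in('side','top'):
        p,d=arm.read_camera(n);cv2.imwrite(f'pics/{n}_{tag}.png',p[:,:,::-1]);np.savez(f'{n}_{tag}.npz',p=p,d=d,P=cloud(n,d))
        r[n]=(p,d,cloud(n,d))
    return r
def crop(n,tag,x0,y0,x1,y1,s,out):
    im=cv2.imread(f'pics/{n}_{tag}.png')[y0:y1,x0:x1];cv2.imwrite(f'pics/{out}.png',cv2.resize(im,None,fx=s,fy=s,interpolation=cv2.INTER_CUBIC))
E
python3 - <<'E'
from h import *
r=grab('a')
crop('top','a',280,170,460,330,4,'topcrop')
crop('side','a',230,180,400,340,4,'sidecrop')
p,d,P=r['top'];hsv=cv2.cvtColor(p,cv2.COLOR_RGB2HSV)
def rep(nm,m,zlo,zhi,amin=20):
    m=m&(P[...,2]>zlo)&(P[...,2]<zhi)
    k,l,st,c=cv2.connectedComponentsWithStats(m.astype(np.uint8))
    for i in range(1,k):
        if st[i,4]>amin:
            Q=P[l==i];print(nm,st[i,4],c[i].round(1),'mean',Q.mean(0).round(4),'zmax',Q[:,2].max().round(3), 'rect',[np.round(a,4) for a in cv2.minAreaRect(np.float32(Q[:,:2]))])
H,S,V=hsv[...,0],hsv[...,1],hsv[...,2]
rep('blue',(H>105)&(H<128)&(S>120),0.005,.15)
rep('yellow',(H>20)&(H<35)&(S>120),0.005,.15,6)
rep('red',((H<8)|(H>172))&(S>120),0.005,.15)
rep('high',(P[...,0]>.25),0.03,.2,30)
E
```

```text
blue 75 [244.7 198.8] mean [0.6961 0.1309 0.1186] zmax 0.126 rect [array([0.6986, 0.1322]), array([0.0315, 0.0247]), np.float64(43.0384)]
blue 1172 [338.2 212.8] mean [ 0.6553 -0.126   0.0898] zmax 0.12 rect [array([ 0.6576, -0.1254]), array([0.056 , 0.2332]), np.float64(1.8566)]
blue 443 [ 61.3 242.7] mean [0.6029 0.688  0.0105] zmax 0.019 rect [array([0.6041, 0.6884]), array([0.2095, 0.0234]), np.float64(11.5057)]
blue 322 [201.2 276.5] mean [0.4912 0.2707 0.0314] zmax 0.055 rect [array([0.4941, 0.2774]), array([0.031 , 0.1427]), np.float64(79.2779)]
blue 377 [157.2 290.1] mean [0.4558 0.3968 0.0304] zmax 0.056 rect [array([0.4573, 0.4041]), array([0.1445, 0.0328]), np.float64(2.8463)]
blue 323 [249.  298.3] mean [0.4254 0.1332 0.0358] zmax 0.061 rect [array([0.4227, 0.1365]), array([0.034 , 0.1445]), np.float64(85.1816)]
blue 41 [552.5 393.3] mean [ 0.1542 -0.6775  0.096 ] zmax 0.132 rect [array([ 0.1435, -0.694 ]), array([0.0507, 0.0079]), np.float64(57.4834)]
blue 37 [533.  415.1] mean [ 0.1001 -0.6214  0.0973] zmax 0.136 rect [array([ 0.1007, -0.6216]), array([0.0046, 0.0085]),
[... 1021 characters left out ...]
)]
high 939 [194.7 208.8] mean [0.6844 0.2846 0.0557] zmax 0.066 rect [array([0.6861, 0.2866]), array([0.0741, 0.1038]), np.float64(8.4921)]
high 428 [421.7 208.1] mean [ 0.6664 -0.3635  0.0674] zmax 0.084 rect [array([ 0.6686, -0.3654]), array([0.0607, 0.0587]), np.float64(87.2621)]
high 491 [198.5 273.5] mean [0.4991 0.2754 0.0444] zmax 0.062 rect [array([0.4928, 0.2782]), array([0.0325, 0.1454]), np.float64(80.5682)]
high 508 [153.6 287.1] mean [0.4638 0.4027 0.0449] zmax 0.064 rect [array([0.4571, 0.4059]), array([0.1448, 0.0343]), np.float64(2.4868)]
high 518 [247.5 296.1] mean [0.4313 0.1361 0.0445] zmax 0.066 rect [array([0.4226, 0.1375]), array([0.0359, 0.1448]), np.float64(85.2172)]
```

View pics/topcrop.png

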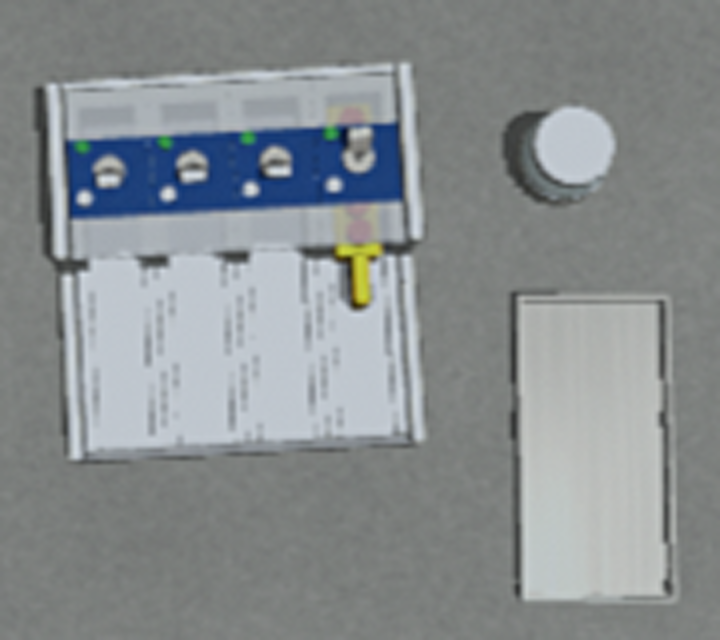

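View pics/sidecrop.png

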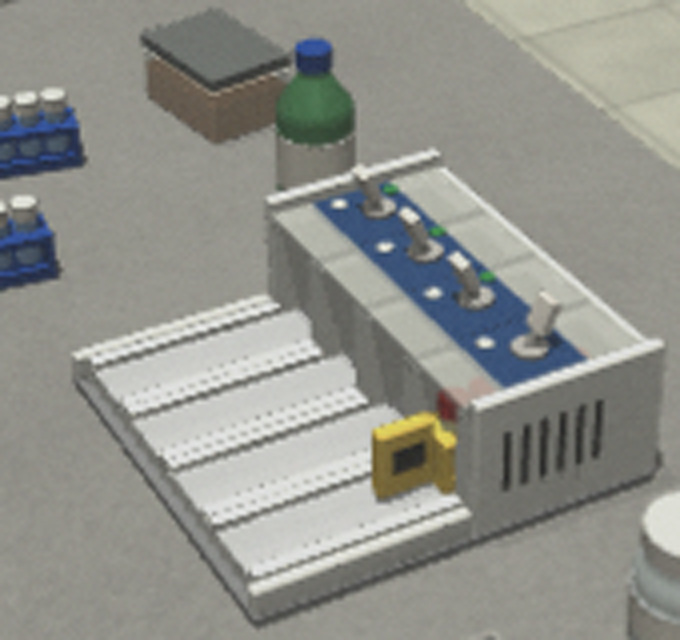

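```bash
cat >> h.py <<'E'
def load(n,tag):
    z=np.load(f'{n}_{tag}.npz');return z['p'],z['d'],z['P']
E
python3 - <<'E'
from h import *
p,d,P=load('top','a');hsv=cv2.cvtColor(p,cv2.COLOR_RGB2HSV);H,S,V=[hsv[...,i].astype(int) for i in range(3)]
m=(H>105)&(H<128)&(S>120)
# panel edges per column
up=[];lo=[]
for c in range(300,382,2):
    v=np.where(m[185:235,c])[0]+185
    if len(v)>8: up.append((c,v.min()-.5));lo.append((c,v.max()+.5))
for nm,e in(('back',up),('front',lo)):
    X=plane('top',e,.09)
    a=np.polyfit(X[:,1],X[:,0],1);r=X[:,0]-np.polyval(a,X[:,1]);k=abs(r)<.003;a=np.polyfit(X[k,1],X[k,0],1);print(nm,a,'yaw',np.degrees(np.arctan(-a[0])),k.sum())
# nuts: bright nonblue within panel
k=(~m);k[:195]=0
sub=np.zeros_like(m);
for (c,u),(c2,l) in zip(up,lo): sub[int(u+2):int(l-1),c:c+2]=1
kk=(sub&~m).astype(np.uint8);n,l,st,ce=cv2.connectedComponentsWithStats(kk)
for i in range(1,n):
    if st[i,4]>3: print(st[i],ce[i].round(1),plane('top',[ce[i]],.092).round(4))
# dots green
g=(H>50)&(H<80)&(S>100)&(V>80);g[:, :290]=0
n,l,st,ce=cv2.connectedComponentsWithStats(g.astype(np.uint8))
for i in range(1,n):
    if st[i,4]>2:print('green',st[i,4],ce[i].round(1),plane('top',[ce[i]],.09).round(4))
# side walls outer edges of the high block z .098
Z=P[...,2]
hi=(Z>.083)&(Z<.104)&(P[...,1]<.05)&(P[...,1]>-.3)&(P[...,0]>.5)
Q=P[hi];
c=max(cv2.findContours(hi.astype(np.uint8),0,2)[0],key=cv2.contourArea)
b=cv2.boxPoints(cv2.minAreaRect(c));print('box',b.round(1).tolist());print(plane('top',b,.098).round(4))
# handle
y=(H>20)&(H<35)&(S>120);y[:, :340]=0;y[:,400:]=0
vs,us=np.where(y);print('yel rows',vs.min(),vs.max());
for r in range(vs.min(),vs.max()+1):
    u=us[vs==r];print(r,u.min(),u.max(),P[r,u.min():u.max()+1,2].round(3).max(), plane('top',[[(u.min()+u.max())/2,r]],.068).round(4)[0])
E
```

```text
back [-0.03265495  0.679326  ] yaw 1.870326309076196 20
front [-0.02782324  0.6267698 ] yaw 1.593743242828589 37
[365 203   3  10  18] [366.4 207.9] [[ 0.6665 -0.2053  0.092 ]]
[324 207   8   9  61] [327.6 211.3] [[ 0.6599 -0.0965  0.092 ]]
[345 206   8   9  60] [348.5 210.1] [[ 0.6617 -0.1551  0.092 ]]
[303 208   9   9  59] [306.9 212.5] [[ 0.6582 -0.0387  0.092 ]]
[340 215   5   4  16] [342.2 216.6] [[ 0.6437 -0.137   0.092 ]]
[361 214   5   4  17] [363.1 215.6] [[ 0.6451 -0.1952  0.092 ]]
[300 217   4   5  15] [301.1 219.1] [[ 0.6398 -0.0221  0.092 ]]
[320 216   4   5  16] [321.5 218. ] [[ 0.6414 -0.0791  0.092 ]]
green 7 [341.7 204. ] [[ 0.68   -0.1367  0.09  ]]
green 10 [362.2 203. ] [[ 0.6812 -0.1941  0.09  ]]
green 8 [300.1 206.1] [[ 0.6771 -0.0201  0.09  ]]
green 7 [320.7 205. ] [[ 0.6787 -0.0778  0.09  ]]
green 36 [597.4 459.1] [[-0.0156 -0.7821  0.09  ]]
box [[291.3999938964844, 190.5], [383.20001220703125, 185.39999389648438], [385.70001220703125, 230.10000610351562], [293.79998779296875, 235.1999969482422]]
[[ 0.7207  0.0032  0.098 ]
 [ 0.7281 -0.254   0.098 ]
 [ 0.6016 -0.2557  0.098 ]
 [ 0.5941 -0.0014  0.098 ]]
yel rows 231 246
231 364 374 1.534 [ 0.6047 -0.2121  0.068 ]
232 363 375 0.069 [ 0.6019 -0.212   0.068 ]
233 363 374 0.063 [ 0.5991 -0.2104  0.068 ]
234 364 372 0.073 [ 0.5963 -0.2089  0.068 ]
235 367 371 0.07 [ 0.5933 -0.2116  0.068 ]
236 368 371 0.074 [ 0.5905 -0.2129  0.068 ]
237 368 371 0.072 [ 0.5876 -0.2128  0.068 ]
238 368 371 0.071 [ 0.5848 -0.2127  0.068 ]
239 368 371 0.069 [ 0.5819 -0.2126  0.068 ]
240 368 371 0.072 [ 0.5791 -0.2125  0.068 ]
241 368 371 0.073 [ 0.5763 -0.2124  0.068 ]
242 368 371 0.069 [ 0.5734 -0.2123  0.068 ]
243 368 371 0.07 [ 0.5706 -0.2122  0.068 ]
244 368 371 0.067 [ 0.5678 -0.2121  0.068 ]
245 368 371 0.07 [ 0.5649 -0.212   0.068 ]
246 368 370 0.059 [ 0.5621 -0.2105  0.068 ]
```

```bash
python3 - <<'E'
from h import *
from scipy.spatial.transform import Rotation as Ro
s=arm.read_state();R=Ro.from_quat(s['orientation']).as_matrix();print(R.round(3))
print('jaw heading deg',np.degrees(np.arctan2(R[1,2],R[0,2])))
print('top cam at',(-cam('top')[2].T@cam('top')[3]).round(3),'side',(-cam('side')[2].T@cam('side')[3]).round(3))
p,d,P=load('side','a');hsv=cv2.cvtColor(p,cv2.COLOR_RGB2HSV);H,S,V=[hsv[...,i].astype(int) for i in range(3)]
g=(H>45)&(H<80)&(S>90)&(V>60);g[:, :325]=0;g[:220]=0
n,l,st,ce=cv2.connectedComponentsWithStats(g.astype(np.uint8))
for i in range(1,n):
    if st[i,4]>2:print('green',st[i,4],ce[i].round(1),plane('side',[ce[i]],.09).round(4),P[l==i].mean(0).round(4))
y=(H>18)&(H<35)&(S>120);y[:, :300]=0;y[:,370:]=0;y[270:312]&=True;y[:270]=0;y[312:]=0
Q=P[y];print('handle',y.sum(),Q.min(0).round(4),Q.max(0).round(4),Q.mean(0).round(4))
b=(H>105)&(H<128)&(S>120);b[:220]=0;b[:,:290]=0;b[300:]=0;b[:,400:]=0
Q=P[b];print('panel',b.sum(),[np.round(a,4) for a in cv2.minAreaRect(np.float32(Q[:,:2]))],Q[:,2].mean())
# tray from top: pixel region
p,d,P=load('top','a');Z=P[...,2]
m=(Z>.0075)&(Z<.02);m[:,:400]=0;m[:,460:]=0;m[:235]=0;m[330:]=0
Q=P[m];print('tray',m.sum(),[np.round(a,4) for a in cv2.minAreaRect(np.float32(Q[:,:2]))])
E
```

```text
[[ 0.931 -0.001  0.364]
 [-0.364 -0.001  0.931]
 [-0.    -1.    -0.001]]
jaw heading deg 68.63892343950334
top cam at [ 0.392 -0.084  1.534] side [ 0.144 -1.024  0.768]
green 6 [326.8 226.8] [[ 0.6776 -0.0161  0.09  ]] [ 0.6774 -0.0166  0.0903]
green 6 [339.  237.5] [[ 0.6801 -0.0756  0.09  ]] [ 0.6783 -0.0788  0.0923]
green 7 [351.3 248.6] [[ 0.6818 -0.1329  0.09  ]] [ 0.6814 -0.1335  0.0905]
handle 269 [ 0.1443 -1.0244  0.0252] [ 0.6112 -0.1931  0.7677] [ 0.584  -0.2212  0.0537]
panel 589 [array([ 0.6578, -0.1207]), array([0.0538, 0.2237]), np.float64(1.6154)] 0.09013008467862935
tray 631 [array([ 0.4586, -0.3859]), array([0.1712, 0.2655]), np.float64(86.4794)]
```

jog_arm(increments=[[[0.015,-0.03,0.02,0,0,6],[0.02,-0.03,0.02,0,0,6],[0.02,-0.03,0.01,0,0,6],[0.02,-0.03,0.01,0,0,5],[0.02,-0.035,0,0,0,0]]], fingers=1, squeeze=20)

```text
clock: 0.62
tcp_pos: [0.333, 0.4502, 0.2487]
orientation: [-0.706, -0.013, 0.01, 0.708]
wrist_force: [0.7, 0.1, 0.4]
width: 0.0671
```

```bash
python3 - <<'E'
from h import *
c=np.array([(408.75,243.25),(447.5,243.75),(449.25,320.5),(409.5,320)])
X=plane('top',c,.014);print(X.round(4),X.mean(0).round(4))
E
```

```text
[[ 0.5734 -0.3311  0.014 ]
 [ 0.5689 -0.4435  0.014 ]
 [ 0.3483 -0.4358  0.014 ]
 [ 0.3525 -0.3227  0.014 ]] [ 0.4608 -0.3833  0.014 ]
```

jog_arm(increments=[[[0.019,-0.033,0,0,0,0],[0.019,-0.033,0,0,0,0],[0.019,-0.033,0,0,0,0],[0.019,-0.033,0,0,0,0],[0.019,-0.033,0,0,0,0]]])

```text
clock: 1.03
tcp_pos: [0.4272, 0.2836, 0.2459]
orientation: [-0.707, -0.01, 0.01, 0.707]
wrist_force: [0.8, 1.1, -1.0]
width: 0.0338
```

jog_arm(increments=[[[0.019,-0.033,0,0,0,0],[0.019,-0.033,0,0,0,0],[0.019,-0.033,0,0,0,0],[0.019,-0.033,0,0,0,0],[0.019,-0.033,0,0,0,0]]])

```text
clock: 1.45
tcp_pos: [0.5223, 0.1185, 0.2459]
orientation: [-0.707, -0.01, 0.01, 0.707]
wrist_force: [1.0, 0.3, -0.3]
width: 0.0024
```

jog_arm(increments=[[[0.019,-0.033,0,0,0,0],[0.019,-0.033,0,0,0,0],[0.019,-0.033,0,0,0,0],[0.019,-0.033,0,0,0,0],[0.019,-0.033,0,0,0,0]]])

```text
clock: 1.87
tcp_pos: [0.6173, -0.0465, 0.2457]
orientation: [-0.707, -0.01, 0.01, 0.707]
wrist_force: [0.4, 0.2, -0.4]
width: 0.0002
```

jog_arm(increments=[[[0.019,-0.033,0,0,0,0],[0.019,-0.033,0,0,0,0],[0.019,-0.033,0,0,0,0],[0.019,-0.033,0,0,0,0],[0,0,0,0,0,0]]])

```text
clock: 2.28
tcp_pos: [0.694, -0.1826, 0.2435]
orientation: [0.708, 0.008, -0.009, -0.706]
wrist_force: [-0.9, 0.6, -0.4]
width: 0.0006
```

jog_arm(increments=[[[0.021,-0.029,0,0,0,0],[0,0,-0.035,0,0,0],[0,0,-0.035,0,0,0],[0,0,-0.03,0,0,0],[0,0,0,0,0,0]]])

```text
clock: 2.7
tcp_pos: [0.7089, -0.2038, 0.136]
orientation: [-0.705, -0.005, 0.015, 0.709]
wrist_force: [-1.5, 0.1, -2.0]
width: 0.0002
```

```bash
python3 - <<'E'
from h import *
r=grab('b');crop('side','b',280,180,430,300,5,'sb');crop('top','b',280,150,440,260,5,'tb')
s=arm.read_state();print(s['tcp_pos'].round(4),proj('side',[s['tcp_pos']]),proj('top',[s['tcp_pos']]))
print('pivots side',proj('side',[[.664,-.2115,.093]]),proj('top',[[.664,-.2115,.093]]))
E
```

```text
[ 0.7127 -0.205   0.1444] [[380.03627033 240.30738623]] [[367.20458635 187.4749821 ]]
pivots side [[362.04589971 266.34773719]] [[368.73466281 208.68430015]]
```

View pics/sb.png

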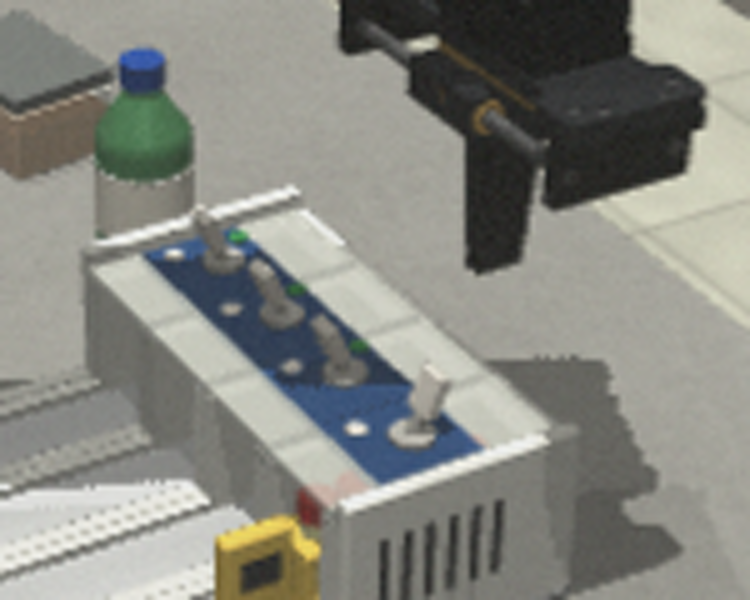

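View pics/tb.png

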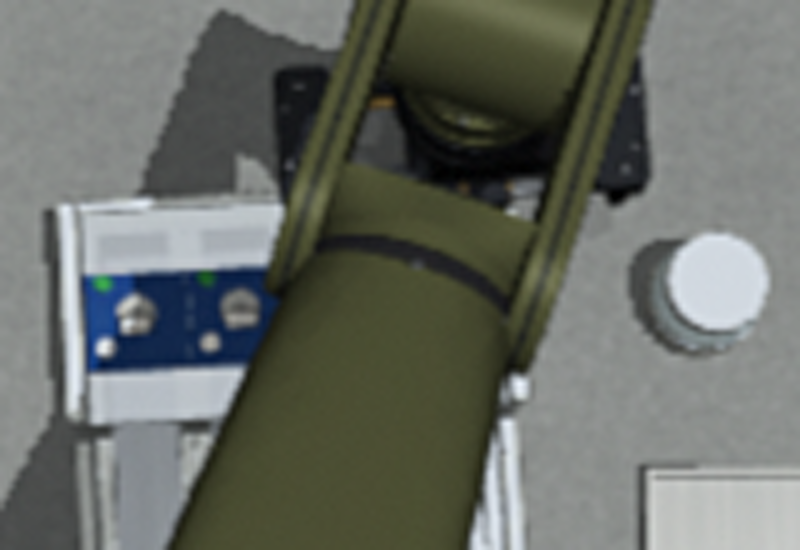

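jog_arm(increments=[[[0,-0.006,-0.02,0,0,0],[0,0,-0.015,0,0,0],[0,0,0,0,0,0],[0,0,0,0,0,0],[0,0,0,0,0,0]]])

```text
clock: 3.22
tcp_pos: [0.7145, -0.2116, 0.1126]
orientation: [0.707, 0.011, -0.01, -0.707]
wrist_force: [0.2, -0.4, 0.8]
width: 0.0004
```

```bash
python3 - <<'E'
from h import *
r=grab('c');crop('side','c',330,200,430,300,6,'sc')
s=arm.read_state();print(s['tcp_pos'].round(4),(proj('side',[s['tcp_pos']])-[330,200])*6,s['wrist_force'])
E
```

```text
[ 0.7147 -0.2118  0.1129] [[309.86535559 319.38829908]] [0.40355048 0.38362814 0.12354702]
```

View pics/sc.png

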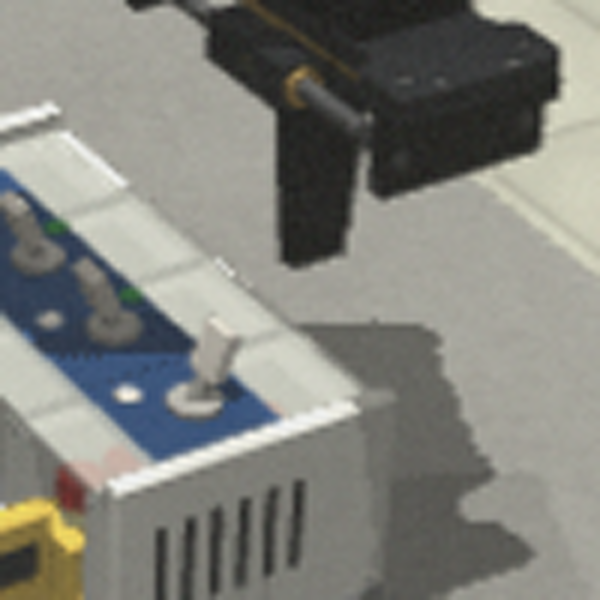

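```bash
python3 - <<'E'
from h import *
r=grab('d');crop('side','d',330,200,430,300,6,'sd')
s=arm.read_state();print(s['clock'],s['tcp_pos'].round(4))
p,d,P=r['side']
for v in range(225,262,2):
    print(v,[tuple(P[v,u].round(3)) for u in (378,382,386)],p[v,382])
E
```

```text
3.4167 [ 0.7144 -0.2118  0.1124]
225 [(np.float64(0.702), np.float64(-0.209), np.float64(0.189)), (np.float64(0.703), np.float64(-0.223), np.float64(0.196)), (np.float64(0.713), np.float64(-0.223), np.float64(0.193))] [38 38 37]
227 [(np.float64(0.701), np.float64(-0.21), np.float64(0.185)), (np.float64(0.704), np.float64(-0.221), np.float64(0.19)), (np.float64(0.715), np.float64(-0.221), np.float64(0.187))] [37 39 37]
229 [(np.float64(0.701), np.float64(-0.211), np.float64(0.181)), (np.float64(0.705), np.float64(-0.221), np.float64(0.185)), (np.float64(0.717), np.float64(-0.219), np.float64(0.18))] [39 40 37]
231 [(np.float64(0.702), np.float64(-0.21), np.float64(0.175)), (np.float64(0.706), np.float64(-0.22), np.float64(0.179)), (np.float64(0.718), np.float64(-0.219), np.float64(0.175))] [41 40 38]
233 [(np.float64(0.704), np.float64(-0.208), np.float64(0.168)), (np.float64(0.706), np.float64(-0.22), np.float64(0.173)), (np.float64(0.718), np.float64(-0.219), np.float64(0.17))] [38 37 33]
235 [(np.float64(0.705), np.float64(-0.207), np.float64(0.162)), (np.float64(0.707), np.float6
[... 1955 characters left out ...]
float64(-0.082), np.float64(0.003)), (np.float64(0.819), np.float64(-0.084), np.float64(-0.0))] [99 99 91]
257 [(np.float64(0.72), np.float64(-0.191), np.float64(0.088)), (np.float64(0.729), np.float64(-0.194), np.float64(0.088)), (np.float64(0.815), np.float64(-0.09), np.float64(-0.002))] [155 154 145]
259 [(np.float64(0.714), np.float64(-0.2), np.float64(0.091)), (np.float64(0.721), np.float64(-0.206), np.float64(0.092)), (np.float64(0.807), np.float64(-0.102), np.float64(0.001))] [194 196 183]
261 [(np.float64(0.708), np.float64(-0.209), np.float64(0.092)), (np.float64(0.716), np.float64(-0.213), np.float64(0.092)), (np.float64(0.728), np.float64(-0.212), np.float64(0.088))] [207 209 196]
```

View pics/sd.png

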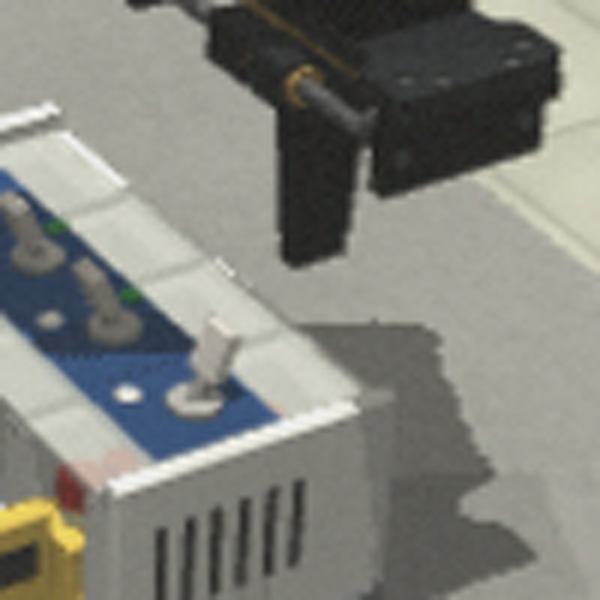

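```bash
python3 - <<'E'
from h import *
print(proj('side',[[.2365,.6048,.1848],[.2365,.6048,.2148]]))
crop('side','a',60,60,140,160,6,'s0'); print(arm.grasp_offset)
p,d,P=load('side','a');
for v in range(110,146,2): print(v,P[v,92:106:3].round(3).tolist(),p[v,98])
E
```

```text
[[106.03388914 143.75731984]
 [103.90682995 134.51671193]]
0.0188
110 [[0.215, 0.515, 0.321], [0.223, 0.514, 0.32], [0.231, 0.516, 0.318], [0.239, 0.522, 0.315], [0.249, 0.549, 0.305]] [17 18 14]
112 [[0.214, 0.528, 0.311], [0.222, 0.525, 0.311], [0.229, 0.516, 0.312], [0.238, 0.519, 0.31], [0.247, 0.541, 0.302]] [25 21 24]
114 [[0.213, 0.53, 0.305], [0.221, 0.519, 0.307], [0.229, 0.521, 0.305], [0.236, 0.518, 0.305], [0.253, 0.652, 0.263]] [41 40 37]
116 [[0.212, 0.529, 0.3], [0.22, 0.524, 0.3], [0.228, 0.525, 0.298], [0.235, 0.519, 0.299], [0.251, 0.648, 0.258]] [25 26 24]
118 [[0.211, 0.529, 0.294], [0.218, 0.523, 0.295], [0.226, 0.522, 0.294], [0.234, 0.52, 0.293], [0.25, 0.65, 0.251]] [18 21 20]
120 [[0.21, 0.547, 0.283], [0.218, 0.549, 0.281], [0.144, -1.024, 0.768], [0.267, 1.122, 0.1], [0.249, 0.651, 0.245]] [40 41 40]
122 [[0.209, 0.552, 0.276], [0.217, 0.541, 0.277], [0.225, 0.541, 0.276], [0.267, 1.138, 0.087], [0.248, 0.649, 0.239]] [17 18 12]
124 [[0.208, 0.55, 0.27], [0.216, 0.548, 0.27], [0.224, 0.548, 0.268], [0.264, 1.127, 0.082], [0.246, 0.651, 0.232]] [18 15 17]
12
[... 605 characters left out ...]
 0.237], [0.267, 1.137, 0.036]] [22 22 21]
136 [[0.22, 1.133, 0.038], [0.208, 0.558, 0.231], [0.216, 0.551, 0.232], [0.225, 0.552, 0.23], [0.265, 1.126, 0.032]] [24 26 24]
138 [[0.219, 1.144, 0.026], [0.207, 0.552, 0.227], [0.215, 0.553, 0.225], [0.223, 0.552, 0.224], [0.264, 1.129, 0.022]] [17 11  8]
140 [[0.217, 1.147, 0.017], [0.206, 0.562, 0.217], [0.214, 0.562, 0.216], [0.222, 0.551, 0.218], [0.262, 1.128, 0.015]] [25 25 23]
142 [[0.215, 1.141, 0.011], [0.226, 1.137, 0.01], [0.238, 1.134, 0.009], [0.249, 1.129, 0.008], [0.144, -1.024, 0.768]] [112 110 103]
144 [[0.213, 1.133, 0.005], [0.224, 1.128, 0.005], [0.235, 1.126, 0.003], [0.246, 1.12, 0.003], [0.257, 1.102, 0.007]] [209 201 185]
```

View pics/s0.png

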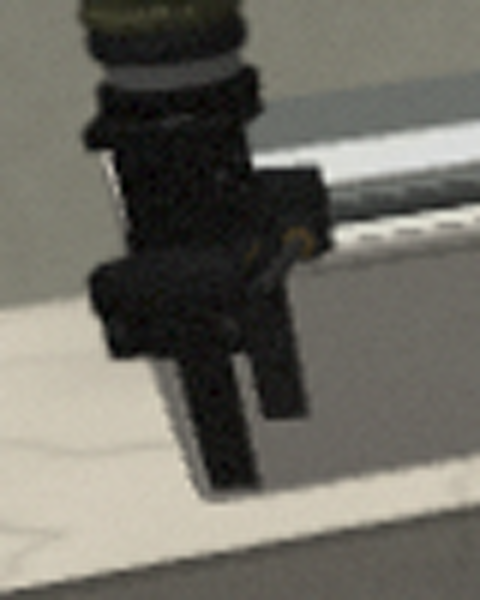

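jog_arm(increments=[[[-0.01,0,-0.001,0,0,0],[-0.01,0,0,0,0,0],[-0.005,0,0,0,0,0],[-0.005,0,0,0,0,0],[0,0,0,0,0,0]]])

```text
clock: 3.83
tcp_pos: [0.6833, -0.2117, 0.1104]
orientation: [0.707, 0.01, -0.01, -0.707]
wrist_force: [0.5, -0.3, 0.6]
width: 0.0005
```

jog_arm(increments=[[[-0.005,0,0,0,0,0],[-0.005,0,0,0,0,0],[-0.005,0,0,0,0,0],[-0.003,0,0,0,0,0],[0,0,0,0,0,0]]])

```text
clock: 4.25
tcp_pos: [0.6652, -0.2117, 0.1099]
orientation: [-0.707, -0.01, 0.01, 0.707]
wrist_force: [0.2, -0.0, 0.0]
width: 0.0006
```

```bash
python3 - <<'E'
from h import *
r=grab('e');crop('side','e',330,200,430,300,6,'se')
E
```

```text
(no output)
```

View pics/se.png

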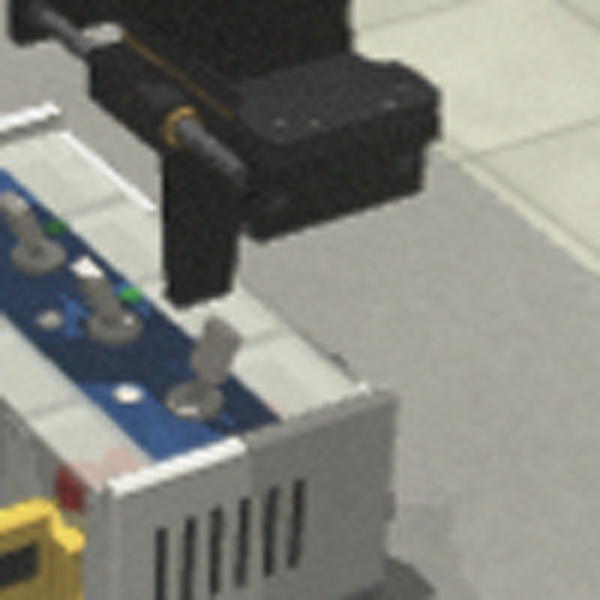

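```bash
python3 - <<'E'
from h import *
c=np.array([(283,260),(296,270),(347,248)])/6+[330,200]
for z in(.137,.140,.143,.146):
    X=plane('side',c,z);print(z,X[:,:2].round(4).tolist(),np.linalg.norm(X[2]-X[1]).round(4),np.linalg.norm(X[0]-X[1]).round(4),((X[0]+X[2])/2)[:2].round(4))
E
```

```text
0.137 [[0.7068, -0.2031], [0.7073, -0.2112], [0.7326, -0.2072]] 0.0256 0.0081 [ 0.7197 -0.2052]
0.14 [[0.7041, -0.207], [0.7046, -0.2151], [0.7298, -0.2111]] 0.0255 0.0081 [ 0.7169 -0.209 ]
0.143 [[0.7014, -0.2109], [0.7019, -0.219], [0.727, -0.215]] 0.0254 0.0081 [ 0.7142 -0.2129]
0.146 [[0.6987, -0.2148], [0.6993, -0.2228], [0.7242, -0.2189]] 0.0252 0.008 [ 0.7115 -0.2168]
```

jog_arm(increments=[[[0.025,0,0,0,0,0],[0.022,0,0,0,0,0],[0,0,-0.015,0,0,0],[0,0,-0.015,0,0,0],[0,0,0,0,0,0]]])

```text
clock: 4.77
tcp_pos: [0.7096, -0.2105, 0.0742]
orientation: [-0.706, -0.007, 0.013, 0.708]
wrist_force: [-1.0, -0.7, -2.0]
width: 0.0
```

jog_arm(increments=[[[-0.01,0,0,0,0,0],[-0.01,0,0,0,0,0],[-0.005,0,0,0,0,0],[-0.005,0,0,0,0,0],[-0.003,0,0,0,0,0]]])

```text
clock: 5.18
tcp_pos: [0.6787, -0.2117, 0.08]
orientation: [0.707, 0.01, -0.01, -0.707]
wrist_force: [-0.2, 0.3, 0.3]
width: 0.0002
```

jog_arm(increments=[[[-0.003,0,0,0,0,0],[-0.003,0,0,0,0,0],[-0.003,0,0,0,0,0],[-0.003,0,0,0,0,0],[0,0,0,0,0,0]]])

```text
clock: 5.6
tcp_pos: [0.673, -0.2117, 0.0819]
orientation: [0.708, 0.015, -0.005, -0.707]
wrist_force: [14.1, 0.9, -2.7]
width: 0.0001
```

```bash
python3 - <<'E'
from h import *
r=grab('f');crop('side','f',330,200,430,300,6,'sf')
E
```

View pics/sf.png

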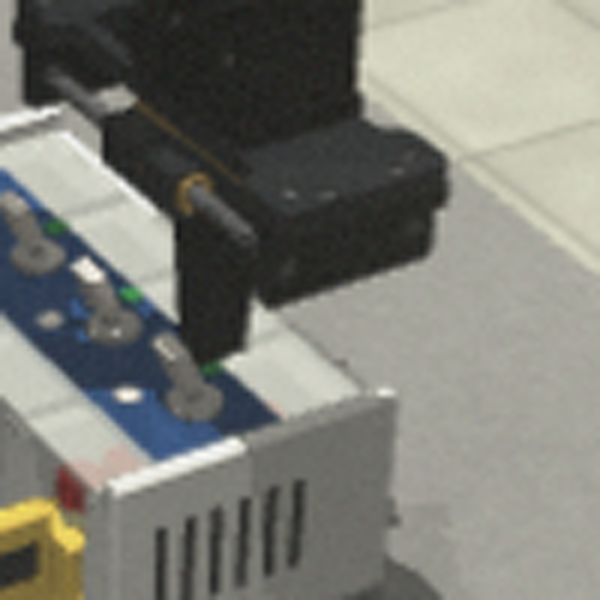

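jog_arm(increments=[[[0.015,0,0.0,0,0,0],[0,0,0.03,0,0,0],[0,0,0.03,0,0,0],[-0.02,0,0.02,0,0,0],[-0.03,0,0,0,0,0]]])

```text
clock: 6.12
tcp_pos: [0.6364, -0.2129, 0.1662]
orientation: [0.708, 0.014, -0.007, -0.706]
wrist_force: [0.2, 0.1, 1.2]
width: 0.0006
```

jog_arm(increments=[[[-0.03,0,0,0,0,0],[-0.024,0,0,0,0,0],[0,0,0,0,0,0],[0,0,0,0,0,0],[0,0,0,0,0,0]]], fingers=0.5)

```text
clock: 6.53
tcp_pos: [0.5792, -0.2118, 0.1601]
orientation: [0.707, 0.01, -0.01, -0.707]
wrist_force: [-0.4, 0.2, 0.7]
width: 0.0285
```

```bash
python3 - <<'E'
from h import *
r=grab('g');crop('side','g',300,200,400,310,6,'sg')
s=arm.read_state();print(s['tcp_pos'].round(4),s['orientation'].round(4),s['wrist_force'].round(1),s['width'])
E
```

```text
[ 0.5796 -0.2117  0.16  ] [ 0.7071  0.0104 -0.0101 -0.707 ] [ 0.1 -0.4  0.6] 0.03632077559363617
```

View pics/sg.png

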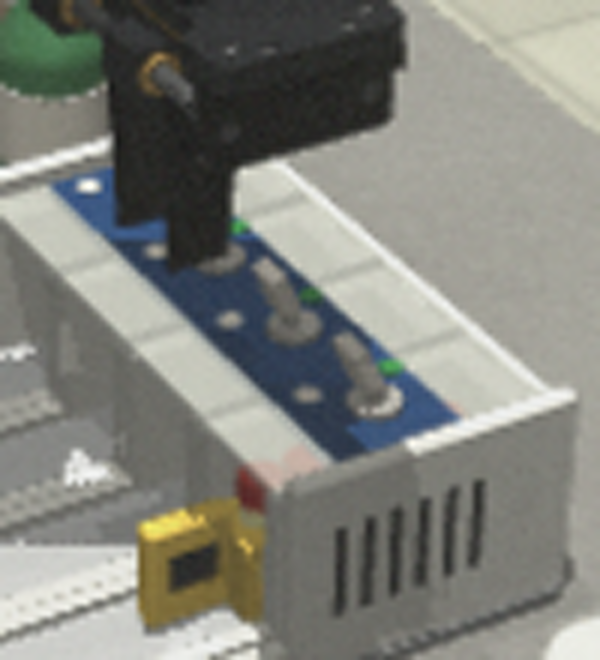

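jog_arm(increments=[[[0.003,-0.001,-0.035,0,0,0],[0,0,-0.035,0,0,0],[0,0,-0.03,0,0,0],[0,0,-0.02,0,0,0],[0,0,0,0,0,0]]])

```text
clock: 7.05
tcp_pos: [0.5784, -0.2107, 0.0335]
orientation: [-0.705, -0.007, 0.014, 0.709]
wrist_force: [-0.2, 0.7, -0.7]
width: 0.0474
```

jog_arm(increments=[[[0,0,-0.012,0,0,0],[0,0,-0.012,0,0,0],[0,0,-0.008,0,0,0],[0,0,0,0,0,0],[0,0,0,0,0,0]]])

```text
clock: 7.47
tcp_pos: [0.5819, -0.2127, 0.0081]
orientation: [0.707, 0.01, -0.01, -0.707]
wrist_force: [0.4, -1.2, -0.2]
width: 0.0477
```

```bash
python3 - <<'E'
from h import *
r=grab('i');crop('side','i',300,200,400,310,6,'si');crop('top','i',330,200,410,270,7,'ti')
s=arm.read_state();print(s['tcp_pos'].round(4),s['orientation'].round(4),s['wrist_force'].round(1),s['width'])
E
```

```text
[ 0.5825 -0.213   0.009 ] [ 0.7073  0.0106 -0.0096 -0.7068] [-0.2 -0.   0.6] 0.047353500556607475
```

View pics/si.png

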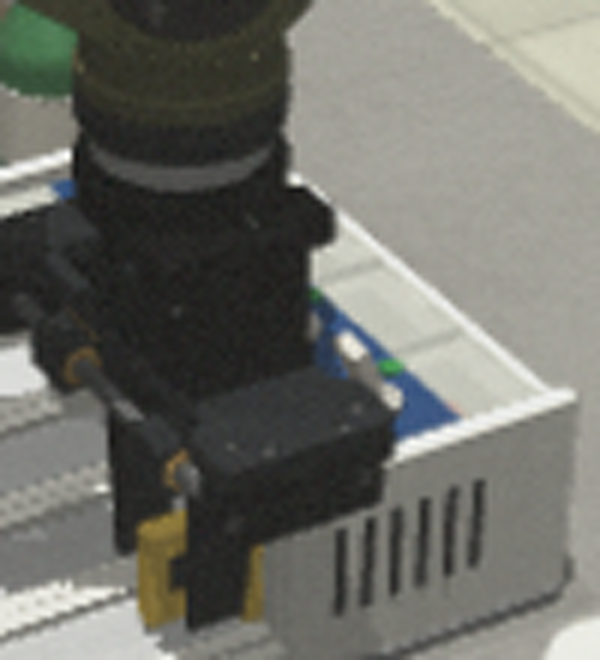

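Fingers straddle the handle (side crop 190–245, 460–625). Grip and draw out.

jog_arm(increments=[[[0,0,0,0,0,0],[0,0,0,0,0,0],[0,0,0,0,0,0],[0,0,0,0,0,0],[0,0,0,0,0,0]]], fingers=1, squeeze=25)

```text
clock: 7.98
tcp_pos: [0.5819, -0.2127, 0.0082]
orientation: [0.707, 0.01, -0.01, -0.707]
wrist_force: [-0.5, 0.1, 0.2]
width: 0.0195
```

jog_arm(increments=[[[-0.01,0,0,0,0,0],[-0.01,0,0,0,0,0],[-0.01,-0.001,0,0,0,0],[-0.01,0,0,0,0,0],[0,0,0,0,0,0]]])

```text
clock: 8.4
tcp_pos: [0.5397, -0.2139, 0.0084]
orientation: [0.707, 0.009, -0.01, -0.707]
wrist_force: [-4.2, -0.2, 4.7]
width: 0.0116
```

jog_arm(increments=[[[-0.017,-0.001,0,0,0,0],[-0.017,0,0,0,0,0],[-0.017,-0.001,0,0,0,0],[-0.016,0,0,0,0,0],[-0.01,0,0,0,0,0]]])

```text
clock: 8.82
tcp_pos: [0.4639, -0.2158, 0.0083]
orientation: [0.707, 0.01, -0.01, -0.707]
wrist_force: [2.6, -0.1, 1.4]
width: 0.0117
```

```bash
python3 - <<'E'
from h import *
r=grab('j');crop('side','j',230,200,400,340,4,'sj')
s=arm.read_state();print(s['tcp_pos'].round(4),s['orientation'].round(4),s['wrist_force'].round(1),s['width'])
E
```

```text
[ 0.4627 -0.2158  0.0083] [-0.707  -0.009   0.0109  0.707 ] [-5.6  1.2  7.4] 0.011520210242190226
```

View pics/sj.png

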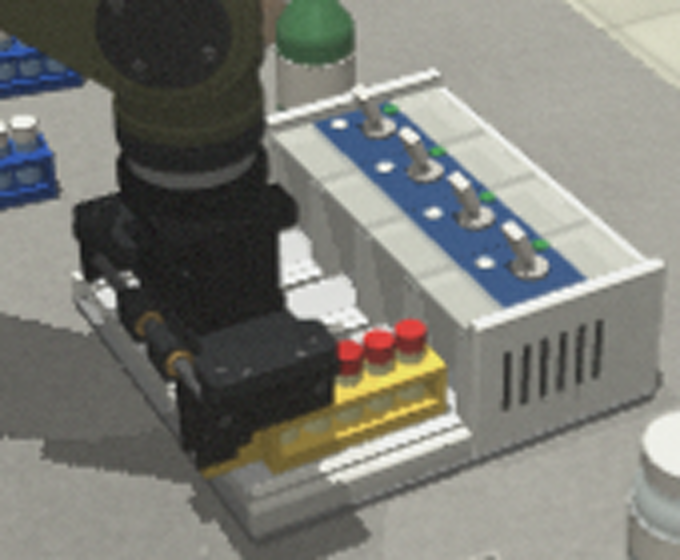

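jog_arm(increments=[[[0,0,0,0,0,0],[0,0,0,0,0,0],[0,0,0,0,0,0],[0,0,0.02,0,0,0],[0,0,0.03,0,0,0]]], fingers=0.48)

```text
clock: 9.33
tcp_pos: [0.4617, -0.2137, 0.0544]
orientation: [-0.705, -0.007, 0.013, 0.709]
wrist_force: [0.5, 0.1, -0.6]
width: 0.0398
```

jog_arm(increments=[[[0.01,0,0.03,0,0,0],[0.03,0.001,0,0,0,0],[0.03,0.001,0,0,0,0],[0.003,0,-0.02,0,0,0],[0,0,-0.02,0,0,0]]])

```text
clock: 9.75
tcp_pos: [0.5409, -0.2142, 0.0491]
orientation: [0.708, 0.012, -0.009, -0.706]
wrist_force: [-0.2, 0.3, -0.6]
width: 0.0496
```

```bash
python3 - <<'E'
from h import *
r=grab('k');crop('side','k',230,200,400,340,4,'sk')
s=arm.read_state();print(s['tcp_pos'].round(4),s['orientation'].round(4),s['wrist_force'].round(1),s['width'])
E
```

```text
[ 0.5352 -0.2119  0.0436] [-0.7056 -0.0077  0.013   0.7084] [-0.1 -0.1 -0.5] 0.0494207456741938
```

View pics/sk.png

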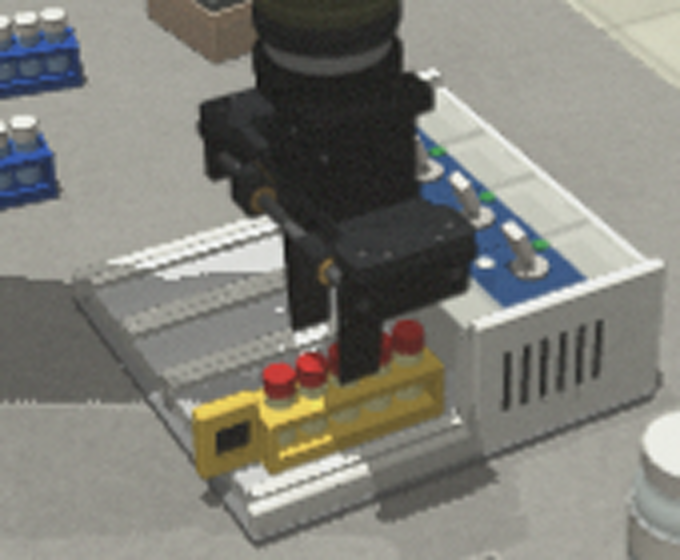

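jog_arm(increments=[[[0,0,-0.015,0,0,0],[0,0,-0.015,0,0,0],[0,0,-0.01,0,0,0],[0,0,0,0,0,0],[0,0,0,0,0,0]]])

```text
clock: 10.27
tcp_pos: [0.5373, -0.2135, 0.0078]
orientation: [-0.707, -0.01, 0.01, 0.707]
wrist_force: [0.5, -0.4, 0.4]
width: 0.0494
```

jog_arm(increments=[[[0,0,0,0,0,0],[0,0,0,0,0,0],[0,0,0,0,0,0],[0,0,0,0,0,0],[0,0,0,0,0,0]]], fingers=1, squeeze=25)

```text
clock: 10.68
tcp_pos: [0.5384, -0.2139, 0.009]
orientation: [0.707, 0.011, -0.01, -0.707]
wrist_force: [-1.2, 1.1, 3.4]
width: 0.032
```

jog_arm(increments=[[[0,0,0.01,0,0,0],[0,0,0.02,0,0,0],[0,0,0.02,0,0,0],[0,0,0.02,0,0,0],[0,0,0,0,0,0]]])

```text
clock: 11.1
tcp_pos: [0.5404, -0.215, 0.0828]
orientation: [0.708, 0.013, -0.008, -0.706]
wrist_force: [1.3, -0.5, -1.7]
width: 0.0318
```

```bash
python3 - <<'E'
from h import *
r=grab('l');crop('side','l',230,180,400,320,4,'sl')
s=arm.read_state();print(s['tcp_pos'].round(4),s['orientation'].round(4),s['wrist_force'].round(1),s['width'])
E
```

```text
[ 0.538  -0.2138  0.0784] [ 0.7073  0.0105 -0.0097 -0.7068] [-0.8  0.9 -3.3] 0.031709929238935744
```

View pics/sl.png

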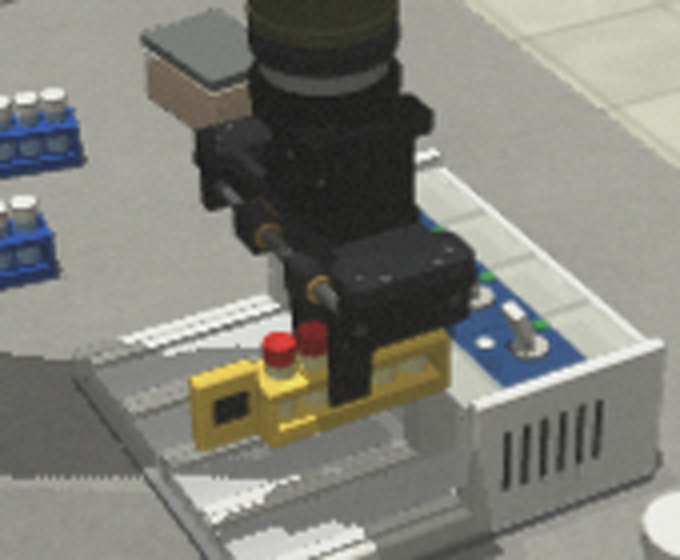

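jog_arm(increments=[[[-0.012,-0.034,0,0,0,-2],[-0.012,-0.034,0,0,0,-2],[-0.012,-0.034,0,0,0,0],[-0.012,-0.034,0,0,0,0],[-0.011,-0.033,0,0,0,0]]])

```text
clock: 11.62
tcp_pos: [0.4767, -0.3829, 0.0753]
orientation: [-0.706, 0.016, -0.013, 0.708]
wrist_force: [0.7, -0.8, -2.9]
width: 0.032
```

jog_arm(increments=[[[0,0,0,0,0,0],[0,0,-0.03,0,0,0],[0,0,-0.03,0,0,0],[0,0,-0.02,0,0,0],[0,0,0,0,0,0]]])

```text
clock: 12.03
tcp_pos: [0.4757, -0.3799, -0.0079]
orientation: [-0.705, 0.017, -0.012, 0.709]
wrist_force: [-0.4, 1.3, -3.1]
width: 0.0318
```

```bash
python3 - <<'E'
from h import *
r=grab('m');crop('side','m',230,240,430,400,4,'sm')
s=arm.read_state();print(s['tcp_pos'].round(4),s['orientation'].round(4),s['wrist_force'].round(1),s['width'])
E
```

```text
[ 0.4776 -0.3812 -0.0038] [-0.7059  0.0156 -0.0135  0.708 ] [-0.8  0.3 -2.1] 0.03165198718405935
```

View pics/sm.png

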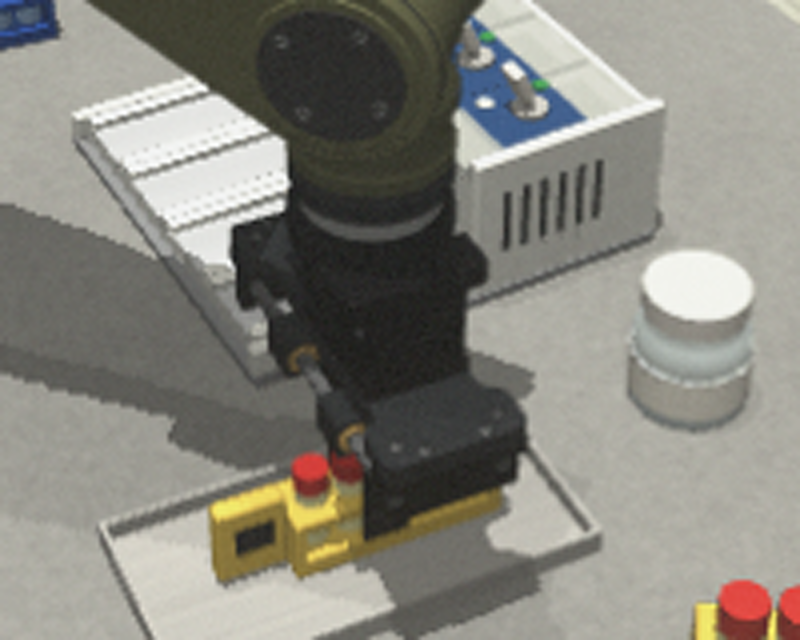

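Rack hangs just over the tray floor. Lower to contact, release, rise.

jog_arm(increments=[[[0,0,-0.003,0,0,0],[0,0,-0.003,0,0,0],[0,0,-0.002,0,0,0],[0,0,0,0,0,0],[0,0,0,0,0,0]]])

```text
clock: 12.55
tcp_pos: [0.4791, -0.3828, -0.0095]
orientation: [0.707, -0.014, 0.015, -0.707]
wrist_force: [0.6, -0.1, -2.5]
width: 0.0317
```

jog_arm(increments=[[[0,0,0,0,0,0],[0,0,0,0,0,0],[0,0,0,0,0,0],[0,0,0,0,0,0],[0,0,0.02,0,0,0]]], fingers=0.4)

```text
clock: 12.97
tcp_pos: [0.4762, -0.3803, 0.0061]
orientation: [-0.705, 0.017, -0.013, 0.709]
wrist_force: [-1.8, 0.8, -0.5]
width: 0.0554
```

jog_arm(increments=[[[0,0,0.035,0,0,0],[0,0,0.035,0,0,0],[0,0.02,0.03,0,0,0],[0,0.04,0,0,0,0],[0,0.04,0,0,0,0]]])

```text
clock: 13.38
tcp_pos: [0.4805, -0.2839, 0.1138]
orientation: [0.708, -0.013, 0.018, -0.706]
wrist_force: [-0.0, 0.1, -0.5]
width: 0.0569
```

jog_arm(increments=[[[0,0.04,0,0,0,0],[0,0.04,0,0,0,0],[0,0.04,0,0,0,0],[0,0.04,0,0,0,0],[0,0.03,0,0,0,0]]])

```text
clock: 13.8
tcp_pos: [0.4784, -0.0901, 0.1102]
orientation: [-0.707, 0.014, -0.015, 0.707]
wrist_force: [0.3, 0.3, -0.4]
width: 0.0573
```

```bash
python3 - <<'E'
from h import *
r=grab('n')
s=arm.read_state();print(s['tcp_pos'].round(4),s['orientation'].round(4),s['wrist_force'].round(1),s['width'])
E
```

```text
[ 0.4785 -0.0891  0.1101] [-0.7067  0.0127 -0.013   0.7073] [-0.3 -0.6  0.1] 0.05709485544523099
```

View pics/side_n.png

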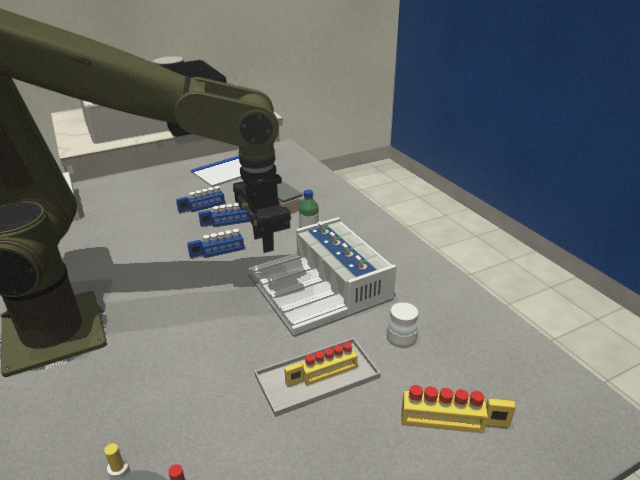

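View pics/top_n.png

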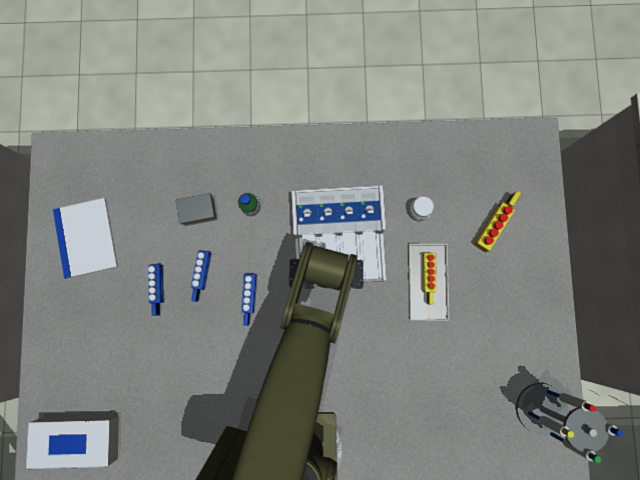

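```bash
cat >> h.py <<'E'
def caps(tag,kind='white'):
    p,d,P=load('top',tag);hsv=cv2.cvtColor(p,cv2.COLOR_RGB2HSV);H,S,V=[hsv[...,i].astype(int) for i in range(3)]
    if kind=='white': m=(S<60)&(V>130)&(P[...,2]>.035)&(P[...,2]<.075)&(P[...,1]>.05)&(P[...,0]<.62)&(P[...,0]>.25)
    else: m=((H<8)|(H>172))&(S>120)&(P[...,2]>.035)&(P[...,0]>.25)
    m=cv2.morphologyEx(m.astype(np.uint8),cv2.MORPH_CLOSE,np.ones((5,5)))
    n,l,st,c=cv2.connectedComponentsWithStats(m)
    for i in range(1,n):
        if st[i,4]<80: continue
        v,u=np.where(l==i); zt=.056 if kind=='white' else .059
        X=plane('top',np.c_[u,v],zt)[:,:2];mu=X.mean(0);w,E=np.linalg.eigh(np.cov((X-mu).T));e=E[:,1]*np.sign(E[0,1])
        t=(X-mu)@e; print(kind,st[i,4],c[i].round(1),'centre',mu.round(4),'yaw',np.degrees(np.arctan2(e[1],e[0])).round(2),'len',np.ptp(t).round(4))
E
python3 - <<'E'
from h import *
caps('n');caps('n','red')
E
```

```text
white 196 [197.9 268.8] centre [0.5115 0.2744] yaw -10.82 len 0.0954
white 217 [151.3 282.5] centre [0.4762 0.406 ] yaw 2.83 len 0.0964
white 204 [247.1 293.3] centre [0.439  0.1354] yaw -5.37 len 0.0961
red 275 [498.3 224.5] centre [ 0.6147 -0.5794] yaw -35.32 len 0.1298
red 176 [430.8 271.2] centre [ 0.4876 -0.3818] yaw -2.52 len 0.0928
```

jog_arm(increments=[[[-0.007,0.04,0,0,0,-3],[-0.007,0.04,0,0,0,0],[-0.007,0.04,0,0,0,0],[-0.007,0.04,0,0,0,0],[-0.007,0.04,0,0,0,0]]])

```text
clock: 14.32
tcp_pos: [0.4437, 0.1083, 0.1105]
orientation: [0.706, -0.033, 0.034, -0.706]
wrist_force: [1.0, -1.0, 0.1]
width: 0.0569
```

jog_arm(increments=[[[-0.005,0.025,-0.02,0,0,0],[0,0,-0.03,0,0,0],[0,0,-0.03,0,0,0],[0,0,0,0,0,0],[0,0,0,0,0,0]]])

```text
clock: 14.73
tcp_pos: [0.4375, 0.1316, 0.0288]
orientation: [0.707, -0.035, 0.032, -0.706]
wrist_force: [0.2, 0.1, 1.1]
width: 0.057
```

```bash
python3 - <<'E'
from h import *
r=grab('o');crop('side','o',160,160,300,280,5,'so')
s=arm.read_state();print(s['tcp_pos'].round(4),s['orientation'].round(4),s['wrist_force'].round(1),s['width'])
E
```

```text
[0.4404 0.132  0.0317] [-0.7062  0.0325 -0.0343  0.7065] [ 0.7  0.4 -0.5] 0.057115767542996264
```

View pics/so.png

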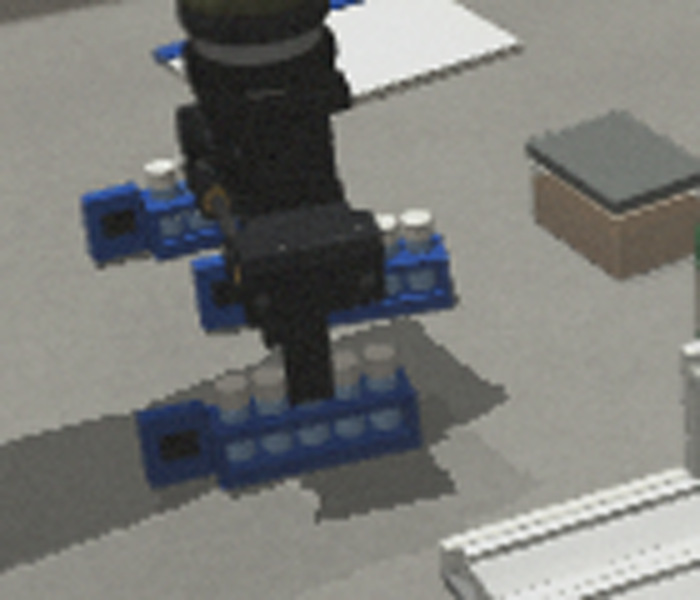

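jog_arm(increments=[[[0,0.003,-0.02,0,0,0],[0,0,-0.02,0,0,0],[0,0,-0.009,0,0,0],[0,0,0,0,0,0],[0,0,0,0,0,0]]])

```text
clock: 15.25
tcp_pos: [0.4397, 0.1352, -0.0179]
orientation: [-0.706, 0.033, -0.034, 0.706]
wrist_force: [0.4, -0.5, 0.3]
width: 0.0574
```

jog_arm(increments=[[[0,0,0,0,0,0],[0,0,0,0,0,0],[0,0,0,0,0,0],[0,0,0,0,0,0],[0,0,0,0,0,0]]], fingers=1, squeeze=25)

```text
clock: 15.67
tcp_pos: [0.4393, 0.1356, -0.0184]
orientation: [-0.706, 0.033, -0.034, 0.707]
wrist_force: [-0.7, 1.1, 1.6]
width: 0.032
```

jog_arm(increments=[[[0,0,0.005,0,0,0],[0,0,0.025,0,0,0],[0,0,0.03,0,0,0],[0,0,0.03,0,0,0],[0,0,0,0,0,0]]])

```text
clock: 16.08
tcp_pos: [0.443, 0.1361, 0.0774]
orientation: [-0.706, 0.029, -0.037, 0.707]
wrist_force: [1.9, 0.7, -1.1]
width: 0.0317
```

```bash
python3 - <<'E'
from h import *
r=grab('p');crop('side','p',160,160,300,280,5,'sp')
s=arm.read_state();print(s['tcp_pos'].round(4),s['orientation'].round(4),s['wrist_force'].round(1),s['width'])
E
```

```text
[0.4395 0.1355 0.0721] [-0.7062  0.0322 -0.0339  0.7065] [ 0.1 -0.4 -2.8] 0.03215363023989723
```

View pics/sp.png

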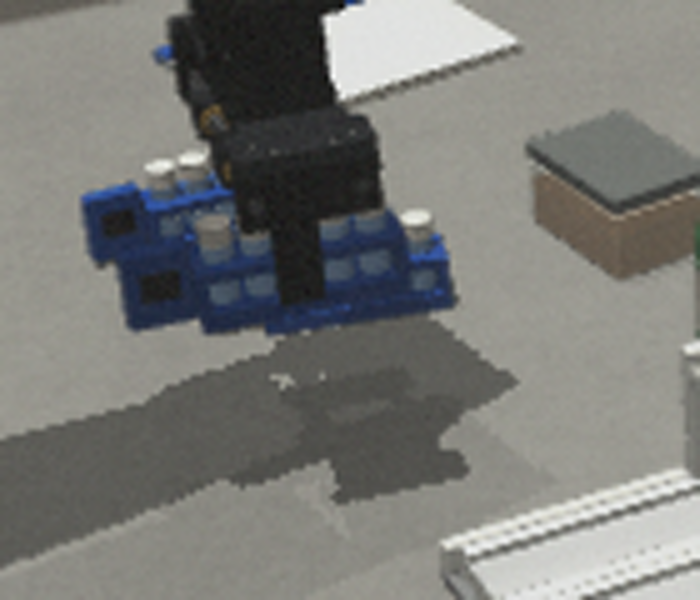

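jog_arm(increments=[[[0.012,-0.036,0,0,0,3.5],[0.012,-0.036,0,0,0,3.5],[0.012,-0.036,0,0,0,0],[0.012,-0.036,0,0,0,0],[0.012,-0.036,0,0,0,0]]])

```text
clock: 16.6
tcp_pos: [0.4969, -0.0459, 0.0683]
orientation: [-0.707, -0.009, 0.012, 0.707]
wrist_force: [1.6, 0.4, -2.3]
width: 0.032
```

jog_arm(increments=[[[0.012,-0.036,0,0,0,0],[0.012,-0.036,0,0,0,0],[0.012,-0.036,0,0,0,0],[0.005,-0.004,-0.01,0,0,0],[0,0,-0.01,0,0,0]]])

```text
clock: 17.02
tcp_pos: [0.5395, -0.1584, 0.0489]
orientation: [-0.707, -0.008, 0.01, 0.707]
wrist_force: [-1.1, 0.1, -3.4]
width: 0.0319
```

jog_arm(increments=[[[0,0,-0.01,0,0,0],[0,0,0,0,0,0],[0,0,0,0,0,0],[0,0,0,0,0,0],[0,0,0,0,0,0]]])

```text
clock: 17.43
tcp_pos: [0.5399, -0.1558, 0.0414]
orientation: [0.707, 0.011, -0.01, -0.707]
wrist_force: [0.7, 0.3, -2.0]
width: 0.0319
```

```bash
python3 - <<'E'
from h import *
r=grab('q');crop('side','q',230,180,400,320,4,'sq')
s=arm.read_state();print(s['tcp_pos'].round(4),s['orientation'].round(4),s['wrist_force'].round(1),s['width'])
E
```

```text
[ 0.5402 -0.1563  0.0418] [ 0.7072  0.0109 -0.01   -0.7068] [ 0.4 -0.1 -2.4] 0.03210243480232771
```

View pics/sq.png

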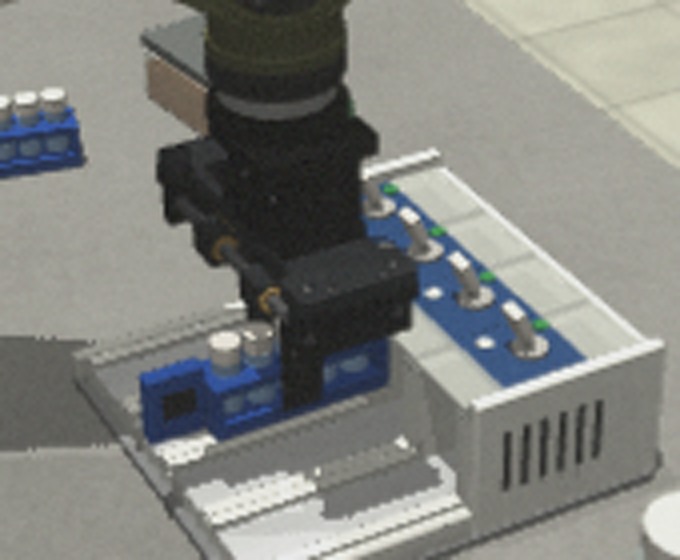

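jog_arm(increments=[[[0,0,-0.015,0,0,0],[0,0,-0.012,0,0,0],[0,0,-0.006,0,0,0],[0,0,-0.003,0,0,0],[0,0,-0.002,0,0,0]]])

```text
clock: 17.95
tcp_pos: [0.5393, -0.1564, 0.0022]
orientation: [-0.707, -0.01, 0.011, 0.707]
wrist_force: [-0.0, 1.3, -2.7]
width: 0.0316
```

jog_arm(increments=[[[0,0,-0.001,0,0,0],[0,0,0,0,0,0],[0,0,0,0,0,0],[0,0,0,0,0,0],[0,0,0,0,0,0]]])

```text
clock: 18.37
tcp_pos: [0.5401, -0.1568, 0.0024]
orientation: [0.707, 0.01, -0.01, -0.707]
wrist_force: [-0.5, 0.7, -2.0]
width: 0.0318
```

```bash
python3 - <<'E'
from h import *
r=grab('r');crop('side','r',230,180,400,320,4,'sr')
s=arm.read_state();print(s['tcp_pos'].round(4),s['orientation'].round(4),s['wrist_force'].round(1),s['width'])
E
```

```text
[ 0.54   -0.1568  0.0023] [ 0.7071  0.0103 -0.0099 -0.707 ] [-0.2  0.9 -3.5] 0.03171902570721482
```

View pics/sr.png

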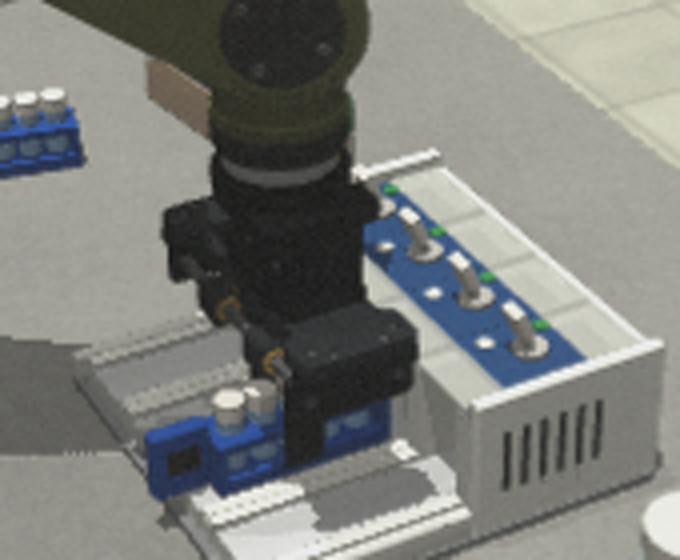

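jog_arm(increments=[[[0.008,0,-0.001,0,0,0],[0.009,0.001,0,0,0,0],[0.009,0,0,0,0,0],[0.009,0,0,0,0,0],[0,0,0,0,0,0]]])

```text
clock: 18.88
tcp_pos: [0.5777, -0.156, 0.0018]
orientation: [0.707, 0.012, -0.009, -0.707]
wrist_force: [2.5, 0.2, 3.8]
width: 0.032
```

jog_arm(increments=[[[0,0,0,0,0,0],[0,0,0,0,0,0],[0,0,0,0,0,0],[0,0,0.02,0,0,0],[0,0,0.04,0,0,0]]], fingers=0.45)

```text
clock: 19.3
tcp_pos: [0.5696, -0.1539, 0.0551]
orientation: [-0.705, -0.006, 0.014, 0.709]
wrist_force: [0.5, 0.6, -0.3]
width: 0.0519
```

jog_arm(increments=[[[-0.03,0,0.03,0,0,0],[-0.04,-0.001,0,0,0,0],[-0.04,-0.001,0,0,0,0],[-0.01,0,0,0,0,0],[0,0,0,0,0,0]]], fingers=1)

```text
clock: 19.72
tcp_pos: [0.4527, -0.1573, 0.0897]
orientation: [-0.707, -0.009, 0.01, 0.707]
wrist_force: [0.3, 0.9, -0.1]
width: 0.0243
```

```bash
python3 - <<'E'
from h import *
r=grab('s');crop('side','s',230,180,400,320,4,'ss')
s=arm.read_state();print(s['tcp_pos'].round(4),s['orientation'].round(4),s['wrist_force'].round(1),s['width'])
E
```

```text
[ 0.4557 -0.1579  0.0907] [ 0.7072  0.0104 -0.0094 -0.7069] [ 0.3 -0.2  0.8] 0.016280547492042406
```

View pics/ss.png

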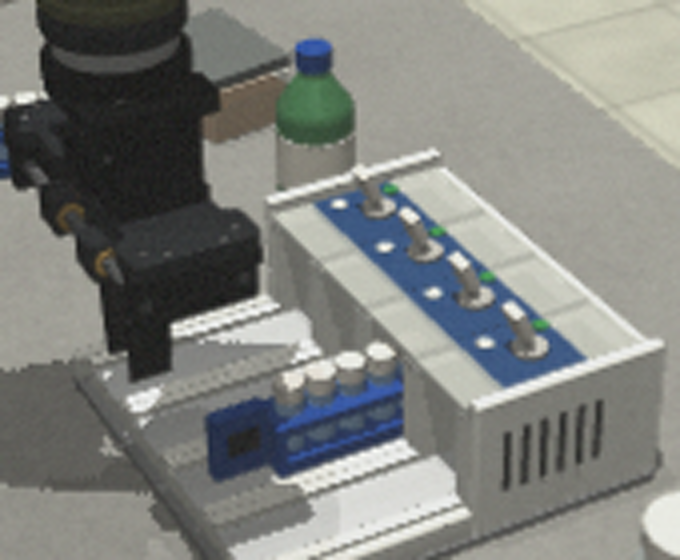

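jog_arm(increments=[[[-0.003,0,-0.03,0,0,0],[0,0,-0.03,0,0,0],[0,0,-0.023,0,0,0],[0,0,0,0,0,0],[0,0,0,0,0,0]]])

```text
clock: 20.23
tcp_pos: [0.4523, -0.1572, 0.0064]
orientation: [-0.707, -0.009, 0.011, 0.708]
wrist_force: [-0.3, 0.5, 0.7]
width: 0.0008
```

jog_arm(increments=[[[0.012,0,0,0,0,0],[0.012,0.001,0,0,0,0],[0.012,0,0,0,0,0],[0.012,0,0,0,0,0],[0.012,0.001,0,0,0,0]]])

```text
clock: 20.65
tcp_pos: [0.5149, -0.1564, 0.0097]
orientation: [0.708, 0.011, -0.009, -0.707]
wrist_force: [-1.1, -0.5, -1.3]
width: 0.0004
```

jog_arm(increments=[[[0.01,0,0,0,0,0],[0.008,0.001,0,0,0,0],[0.006,0,0,0,0,0],[0.005,0,0,0,0,0],[0.003,0,0,0,0,0]]])

```text
clock: 21.07
tcp_pos: [0.545, -0.1548, 0.0079]
orientation: [0.707, 0.01, -0.01, -0.707]
wrist_force: [-2.2, 0.0, 2.7]
width: 0.0009
```

jog_arm(increments=[[[0.003,0,0,0,0,0],[0.003,0,0,0,0,0],[0,0,0,0,0,0],[0,0,0,0,0,0]]])

```text
clock: 21.4
tcp_pos: [0.5506, -0.1547, 0.0073]
orientation: [0.707, 0.01, -0.01, -0.707]
wrist_force: [-0.6, -0.4, -0.2]
width: 0.0004
```

jog_arm(increments=[[[0.003,0,0,0,0,0],[0.003,0,0,0,0,0],[0,0,0,0,0,0]]])

```text
clock: 21.65
tcp_pos: [0.5534, -0.1545, 0.0072]
orientation: [-0.707, -0.008, 0.013, 0.707]
wrist_force: [-12.0, 0.1, 8.6]
width: 0.0003
```

jog_arm(increments=[[[0.002,0,0,0,0,0],[0.002,0,0,0,0,0],[0,0,0,0,0,0]]])

```text
clock: 21.9
tcp_pos: [0.553, -0.1545, 0.0072]
orientation: [-0.706, -0.004, 0.017, 0.708]
wrist_force: [-27.0, -0.8, 20.1]
width: 0.0004
```

jog_arm(increments=[[[-0.02,0,0,0,0,0],[-0.01,0,0.02,0,0,0],[0,0,0.035,0,0,0],[0.01,0,0.035,0,0,0],[0.02,0,0.03,0,0,0]]])

```text
clock: 22.32
tcp_pos: [0.5597, -0.1547, 0.1293]
orientation: [0.707, 0.01, -0.01, -0.707]
wrist_force: [1.0, -0.3, 0.3]
width: 0.0005
```

jog_arm(increments=[[[0.03,0.001,0,0,0,0],[0.03,0,0,0,0,0],[0,0,-0.025,0,0,0],[0,0,-0.02,0,0,0],[0,0,0,0,0,0]]])

```text
clock: 22.73
tcp_pos: [0.6178, -0.1524, 0.0773]
orientation: [-0.706, -0.008, 0.013, 0.708]
wrist_force: [-0.8, 0.4, -1.4]
width: 0.0001
```

```bash
python3 - <<'E'
from h import *
r=grab('t');crop('side','t',230,180,400,320,4,'st')
s=arm.read_state();print(s['tcp_pos'].round(4),s['orientation'].round(4),s['wrist_force'].round(1),s['width'])
E
```

```text
[ 0.6197 -0.1534  0.0814] [-0.7067 -0.0095  0.0108  0.7073] [ 0.7 -0.4  0.2] 0.00014132345779134677
```

View pics/st.png

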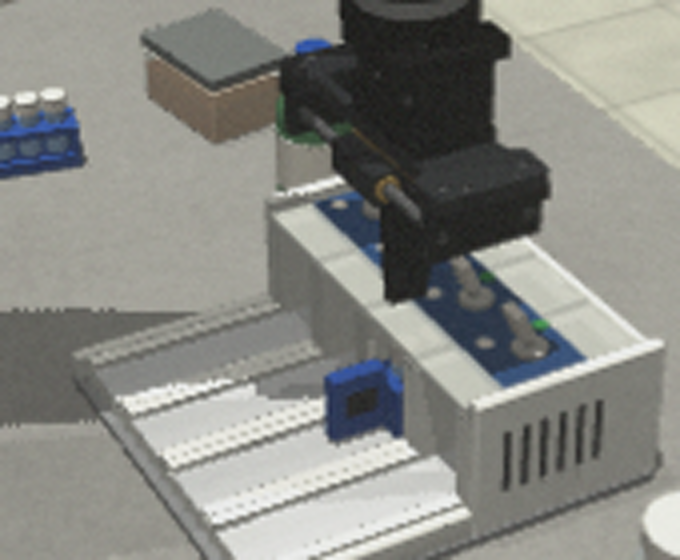

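Rack fully home in bay C (handle at side-crop 325–400, 365–440). Push the toggle on.

jog_arm(increments=[[[0.006,0,-0.002,0,0,0],[0.006,0,-0.001,0,0,0],[0.005,0,0,0,0,0],[0.005,0,0,0,0,0],[0.004,0,0,0,0,0]]])

```text
clock: 23.25
tcp_pos: [0.6475, -0.1539, 0.0804]
orientation: [0.707, 0.011, -0.009, -0.707]
wrist_force: [0.3, -0.1, 0.2]
width: 0.0007
```

jog_arm(increments=[[[0.003,0,0,0,0,0],[0.003,0,0,0,0,0],[0.002,0,0,0,0,0],[0,0,0,0,0,0]]])

```text
clock: 23.58
tcp_pos: [0.6541, -0.1536, 0.0793]
orientation: [-0.707, -0.01, 0.011, 0.707]
wrist_force: [-1.9, 0.3, 1.4]
width: 0.0005
```

jog_arm(increments=[[[-0.01,0,0,0,0,0],[-0.015,0,0.02,0,0,0],[-0.02,0,0.03,0,0,0],[-0.03,0,0,0,0,0],[-0.03,0.02,0,0,0,0]]])

```text
clock: 24.0
tcp_pos: [0.5499, -0.1361, 0.1321]
orientation: [0.708, 0.011, -0.007, -0.706]
wrist_force: [-0.1, 0.4, 0.1]
width: 0.0006
```

```bash
python3 - <<'E'
from h import *
r=grab('u');crop('side','u',230,180,400,320,4,'su')
s=arm.read_state();print(s['tcp_pos'].round(4),s['orientation'].round(4),s['wrist_force'].round(1),s['width'])
E
```

```text
[ 0.5443 -0.1315  0.1276] [-0.7063 -0.0089  0.0114  0.7077] [ 0.   0.1 -1. ] 0.00017369597827706886
```

View pics/su.png

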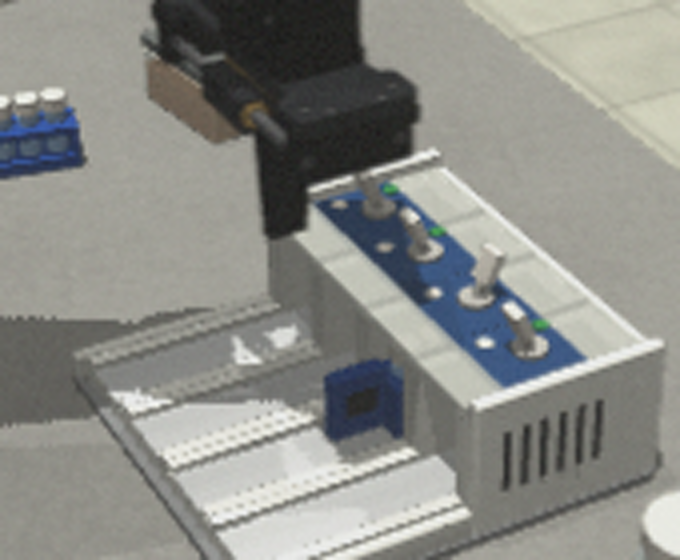

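```bash
python3 -c "
from h import *
caps('u')"
```

```text
white 197 [197.9 268.9] centre [0.5112 0.2743] yaw -10.8 len 0.0954
white 219 [151.2 282.4] centre [0.4764 0.406 ] yaw 2.76 len 0.0964
```

jog_arm(increments=[[[-0.003,0.037,0,0,0,-4],[-0.003,0.037,0,0,0,-4],[-0.003,0.037,0,0,0,-4],[-0.003,0.037,0,0,0,-0.5],[-0.003,0.037,0,0,0,0]]], fingers=0.42)

```text
clock: 24.52
tcp_pos: [0.5341, 0.0528, 0.1295]
orientation: [-0.704, 0.067, -0.068, 0.704]
wrist_force: [0.4, 0.2, -0.1]
width: 0.0284
```

jog_arm(increments=[[[-0.003,0.037,0,0,0,0],[-0.003,0.037,0,0,0,0],[-0.003,0.037,0,0,0,0],[-0.003,0.037,0,0,0,0],[-0.003,0.037,-0.02,0,0,0]]])

```text
clock: 24.93
tcp_pos: [0.5222, 0.2389, 0.1141]
orientation: [-0.702, 0.064, -0.07, 0.705]
wrist_force: [0.9, 0.9, 0.4]
width: 0.0544
```

jog_arm(increments=[[[-0.003,0.036,-0.02,0,0,0],[0,0,-0.03,0,0,0],[0,0,-0.02,0,0,0],[0,0,0,0,0,0],[0,0,0,0,0,0]]])

```text
clock: 25.35
tcp_pos: [0.5153, 0.2715, 0.0384]
orientation: [0.704, -0.068, 0.066, -0.704]
wrist_force: [0.3, -0.3, 1.2]
width: 0.055
```

```bash
python3 - <<'E'
from h import *
r=grab('v');crop('side','v',160,140,300,260,5,'sv')
s=arm.read_state();print(s['tcp_pos'].round(4),s['orientation'].round(4),s['wrist_force'].round(1),s['width'])
E
```

```text
[0.5177 0.2721 0.0414] [-0.7034  0.0663 -0.068   0.7044] [0.3 0.3 0.4] 0.05523823666274361
```

View pics/sv.png

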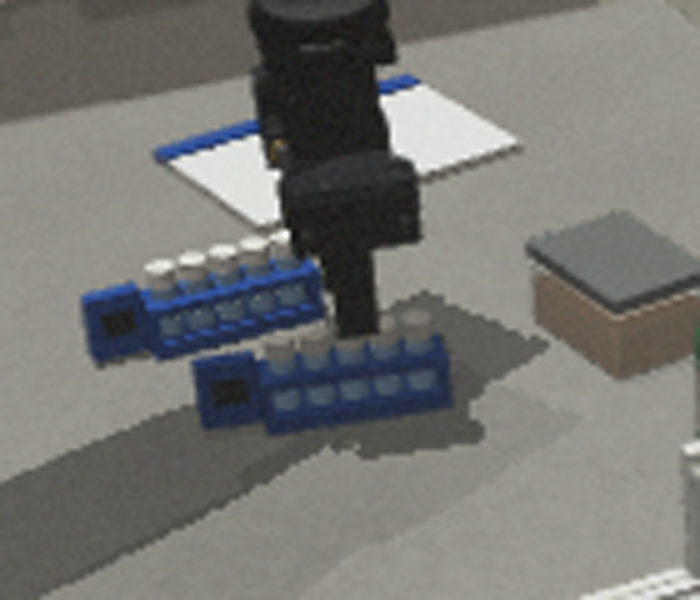

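jog_arm(increments=[[[-0.006,0.001,-0.015,0,0,0],[0,0,-0.02,0,0,0],[0,0,-0.015,0,0,0],[0,0,-0.009,0,0,0],[0,0,0,0,0,0]]])

```text
clock: 25.87
tcp_pos: [0.5101, 0.2723, -0.0198]
orientation: [0.704, -0.068, 0.067, -0.704]
wrist_force: [-0.5, -0.6, -0.0]
width: 0.0548
```

jog_arm(increments=[[[0,0,0,0,0,0],[0,0,0,0,0,0],[0,0,0,0,0,0],[0,0,0,0,0,0],[0,0,0,0,0,0]]], fingers=1, squeeze=25)

```text
clock: 26.28
tcp_pos: [0.5116, 0.2737, -0.0179]
orientation: [-0.703, 0.066, -0.068, 0.705]
wrist_force: [0.0, 1.3, 3.1]
width: 0.032
```

jog_arm(increments=[[[0,0,0.005,0,0,0],[0,0,0.025,0,0,0],[0,0,0.03,0,0,0],[0,0,0.03,0,0,0],[0,0,0,0,0,0]]])

```text
clock: 26.7
tcp_pos: [0.5143, 0.2745, 0.0776]
orientation: [-0.702, 0.063, -0.07, 0.706]
wrist_force: [1.6, 1.4, -0.9]
width: 0.032
```

```bash
python3 - <<'E'
from h import *
r=grab('w');crop('side','w',160,140,300,260,5,'sw')
s=arm.read_state();print(s['tcp_pos'].round(4),s['orientation'].round(4),s['wrist_force'].round(1),s['width'])
E
```

```text
[0.511  0.2731 0.0718] [-0.7036  0.0661 -0.0676  0.7043] [-0.1 -0.6 -2.5] 0.03210626226634857
```

View pics/sw.png

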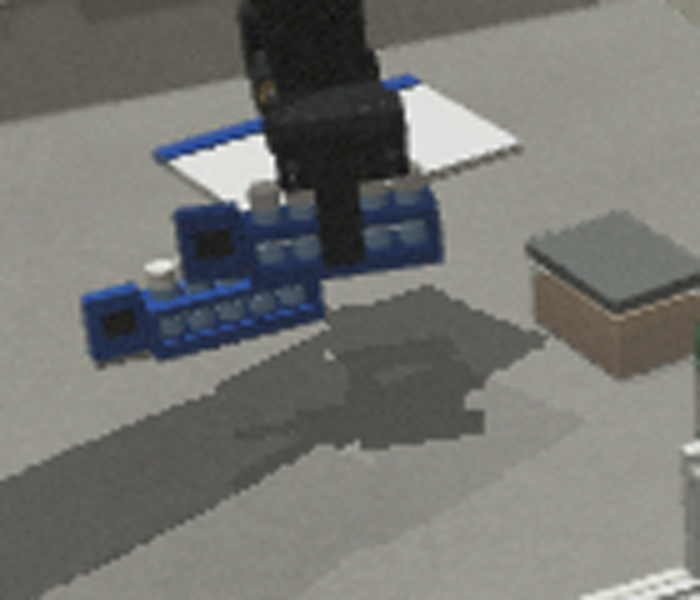

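jog_arm(increments=[[[0.002,-0.037,0,0,0,4],[0.002,-0.037,0,0,0,4],[0.002,-0.037,0,0,0,4],[0.003,-0.037,0,0,0,0.5],[0.003,-0.037,0,0,0,0]]])

```text
clock: 27.22
tcp_pos: [0.5198, 0.0862, 0.0677]
orientation: [0.707, 0.009, -0.012, -0.707]
wrist_force: [0.3, 0.8, -2.8]
width: 0.0317
```

jog_arm(increments=[[[0.003,-0.037,0,0,0,0],[0.003,-0.037,0,0,0,0],[0.003,-0.037,0,0,0,0],[0.003,-0.037,0,0,0,0],[0.003,-0.037,0,0,0,0]]])

```text
clock: 27.63
tcp_pos: [0.5349, -0.0984, 0.0677]
orientation: [-0.707, -0.008, 0.012, 0.708]
wrist_force: [1.0, 0.1, -2.1]
width: 0.032
```

jog_arm(increments=[[[0,-0.001,-0.01,0,0,0],[0,0,-0.02,0,0,0],[0,0,0,0,0,0],[0,0,0,0,0,0],[0,0,0,0,0,0]]])

```text
clock: 28.05
tcp_pos: [0.5364, -0.0973, 0.0396]
orientation: [-0.707, -0.01, 0.011, 0.707]
wrist_force: [-0.5, -0.0, -3.1]
width: 0.0319
```

```bash
python3 - <<'E'
from h import *
r=grab('x');crop('side','x',230,180,400,320,4,'sx')
s=arm.read_state();print(s['tcp_pos'].round(4),s['orientation'].round(4),s['wrist_force'].round(1),s['width'])
E
```

```text
[ 0.5377 -0.0976  0.0411] [ 0.7071  0.0107 -0.0103 -0.707 ] [ 0.2 -1.1 -1.7] 0.03189134425716537
```

View pics/sx.png

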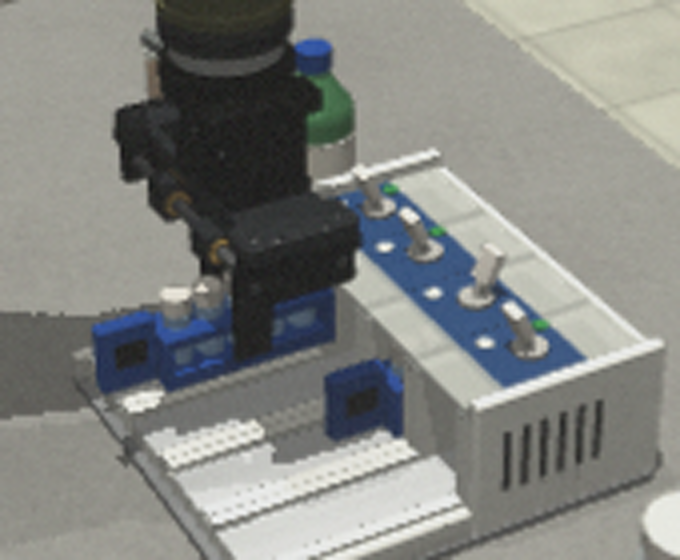

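jog_arm(increments=[[[0,0,-0.015,0,0,0],[0,0,-0.012,0,0,0],[0,0,-0.006,0,0,0],[0,0,-0.003,0,0,0],[0,0,-0.002,0,0,0]]])

```text
clock: 28.57
tcp_pos: [0.5369, -0.0978, 0.0021]
orientation: [-0.707, -0.01, 0.011, 0.707]
wrist_force: [-3.8, 0.7, 5.6]
width: 0.032
```

jog_arm(increments=[[[0,0,-0.001,0,0,0],[0,0,0,0,0,0],[0,0,0,0,0,0]]])

```text
clock: 28.82
tcp_pos: [0.5379, -0.0983, 0.0021]
orientation: [0.707, 0.011, -0.01, -0.707]
wrist_force: [-0.3, -0.2, -2.1]
width: 0.0317
```

jog_arm(increments=[[[0.008,0,-0.001,0,0,0],[0.009,0.001,0,0,0,0],[0.009,0,0,0,0,0],[0.009,0,0,0,0,0],[0,0,0,0,0,0]]])

```text
clock: 29.23
tcp_pos: [0.5755, -0.0975, 0.0021]
orientation: [0.707, 0.012, -0.009, -0.707]
wrist_force: [2.4, -0.2, 3.4]
width: 0.0317
```

```bash
python3 - <<'E'
from h import *
r=grab('y');crop('side','y',230,180,400,320,4,'sy')
s=arm.read_state();print(s['tcp_pos'].round(4),s['orientation'].round(4),s['wrist_force'].round(1),s['width'])
E
```

```text
[ 0.575  -0.0975  0.0021] [ 0.7074  0.0119 -0.0084 -0.7067] [ 3.7 -0.2  3.8] 0.031793983588892745
```

View pics/sy.png

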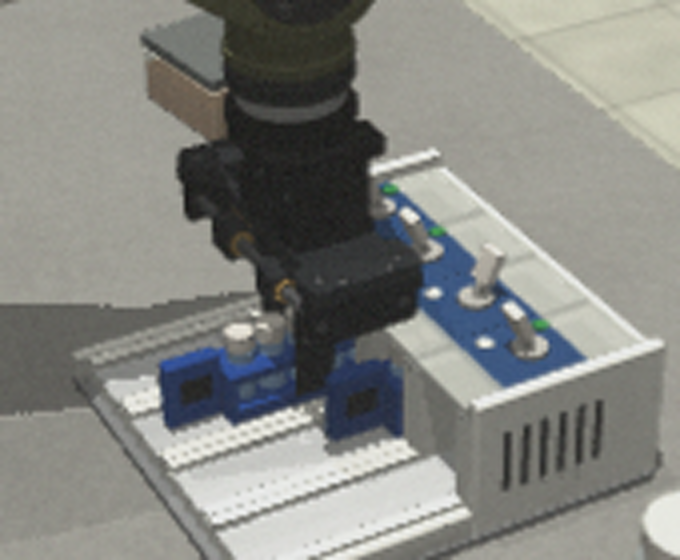

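jog_arm(increments=[[[0,0,0,0,0,0],[0,0,0,0,0,0],[0,0,0,0,0,0],[0,0,0.02,0,0,0],[0,0,0.04,0,0,0]]], fingers=0.45)

```text
clock: 29.75
tcp_pos: [0.5666, -0.0957, 0.0545]
orientation: [-0.706, -0.005, 0.015, 0.708]
wrist_force: [0.6, -0.7, -0.7]
width: 0.0519
```

jog_arm(increments=[[[-0.03,0,0.03,0,0,0],[-0.04,-0.001,0,0,0,0],[-0.04,-0.001,0,0,0,0],[-0.013,0,0,0,0,0],[0,0,0,0,0,0]]], fingers=1)

```text
clock: 30.17
tcp_pos: [0.4464, -0.0986, 0.0889]
orientation: [-0.707, -0.009, 0.01, 0.707]
wrist_force: [0.7, -0.3, -0.2]
width: 0.0242
```

jog_arm(increments=[[[0,0,-0.03,0,0,0],[0,0,-0.03,0,0,0],[0,0,-0.023,0,0,0],[0,0,0,0,0,0],[0,0,0,0,0,0]]])

```text
clock: 30.58
tcp_pos: [0.4491, -0.0987, 0.0059]
orientation: [-0.707, -0.009, 0.011, 0.707]
wrist_force: [-0.2, -0.3, -0.4]
width: 0.0005
```

```bash
python3 - <<'E'
from h import *
r=grab('z');crop('side','z',230,180,400,320,4,'sz')
s=arm.read_state();print(s['tcp_pos'].round(4),s['orientation'].round(4),s['wrist_force'].round(1),s['width'])
E
```

```text
[ 0.4514 -0.0995  0.0085] [ 0.7073  0.0109 -0.0095 -0.7068] [0.7 0.1 0. ] 0.0003755155752520126
```

View pics/sz.png

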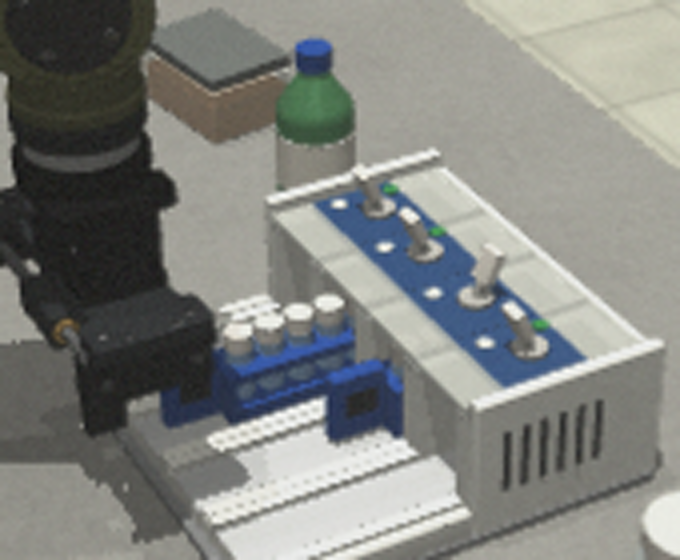

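jog_arm(increments=[[[0.012,0,0,0,0,0],[0.012,0.001,0,0,0,0],[0.012,0,0,0,0,0],[0.012,0,0,0,0,0],[0.012,0.001,0,0,0,0]]])

```text
clock: 31.1
tcp_pos: [0.5119, -0.0976, 0.0093]
orientation: [0.707, 0.011, -0.009, -0.707]
wrist_force: [-1.5, 0.0, 1.8]
width: 0.0005
```

jog_arm(increments=[[[0.01,0,0,0,0,0],[0.008,0.001,0,0,0,0],[0.006,0,0,0,0,0],[0.005,0,0,0,0,0],[0.004,0,0,0,0,0]]])

```text
clock: 31.52
tcp_pos: [0.5434, -0.0962, 0.0075]
orientation: [0.707, 0.01, -0.01, -0.707]
wrist_force: [-1.7, -0.3, 2.4]
width: 0.0006
```

jog_arm(increments=[[[0.003,0,0,0,0,0],[0.003,0,0,0,0,0],[0.003,0,0,0,0,0],[0,0,0,0,0,0]]])

```text
clock: 31.85
tcp_pos: [0.552, -0.0961, 0.007]
orientation: [-0.707, -0.01, 0.01, 0.707]
wrist_force: [-0.6, 1.0, 0.3]
width: 0.0006
```

jog_arm(increments=[[[0.002,0,0,0,0,0],[0.002,0,0,0,0,0],[0,0,0,0,0,0]]])

```text
clock: 32.1
tcp_pos: [0.5516, -0.096, 0.0069]
orientation: [-0.707, -0.006, 0.014, 0.707]
wrist_force: [-16.8, 0.0, 13.4]
width: 0.0004
```

jog_arm(increments=[[[-0.02,0,0,0,0,0],[-0.01,0,0.02,0,0,0],[0,0,0.035,0,0,0],[0.01,0,0.035,0,0,0],[0.02,0,0.03,0,0,0]]])

```text
clock: 32.52
tcp_pos: [0.5553, -0.0961, 0.1289]
orientation: [0.707, 0.01, -0.009, -0.707]
wrist_force: [1.5, -0.7, -0.4]
width: 0.0004
```

jog_arm(increments=[[[0.03,0.001,0,0,0,0],[0.03,0,0,0,0,0],[0,0,-0.025,0,0,0],[0,0,-0.022,0,0,0],[0,0,0,0,0,0]]])

```text
clock: 32.93
tcp_pos: [0.6131, -0.0942, 0.0748]
orientation: [-0.706, -0.008, 0.013, 0.708]
wrist_force: [-1.7, 0.7, -0.8]
width: 0.0002
```

```bash
python3 - <<'E'
from h import *
r=grab('A');crop('side','A',230,180,400,320,4,'sA')
s=arm.read_state();print(s['tcp_pos'].round(4),s['orientation'].round(4),s['wrist_force'].round(1),s['width'])
E
```

```text
[ 0.6152 -0.0949  0.0791] [-0.7068 -0.0094  0.0108  0.7073] [-0.1 -0.2  0.1] 0.000626671456599057
```

View pics/sA.png

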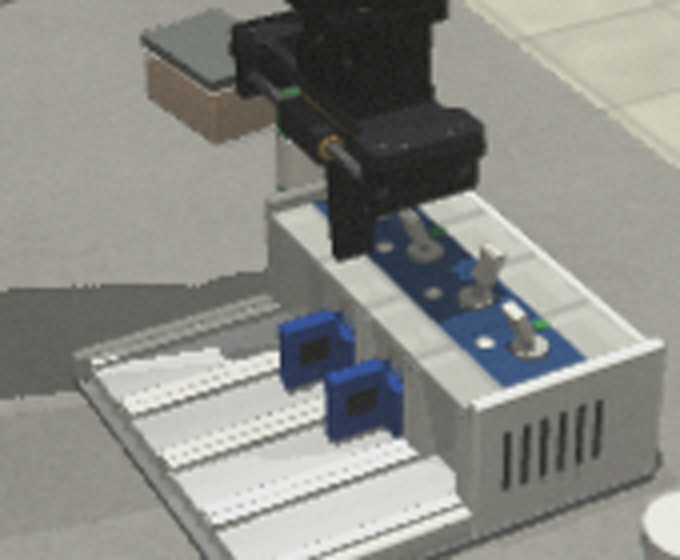

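jog_arm(increments=[[[0.008,0,0,0,0,0],[0.007,0,0,0,0,0],[0.006,0,0,0,0,0],[0.005,0,0,0,0,0],[0.004,0,0,0,0,0]]])

```text
clock: 33.45
tcp_pos: [0.6473, -0.0953, 0.0811]
orientation: [0.707, 0.011, -0.009, -0.707]
wrist_force: [0.1, -0.1, -0.5]
width: 0.0005
```

jog_arm(increments=[[[0.003,0,0,0,0,0],[0.003,0,0,0,0,0],[0.002,0,0,0,0,0],[0,0,0,0,0,0]]])

```text
clock: 33.78
tcp_pos: [0.6529, -0.0951, 0.0799]
orientation: [-0.707, -0.009, 0.011, 0.707]
wrist_force: [-4.9, 0.5, 2.9]
width: 0.0004
```

jog_arm(increments=[[[-0.01,0,0,0,0,0],[-0.015,0,0.02,0,0,0],[-0.02,0,0.03,0,0,0],[-0.03,0,0,0,0,0],[-0.03,0.02,0,0,0,0]]])

```text
clock: 34.2
tcp_pos: [0.5497, -0.0773, 0.1328]
orientation: [0.708, 0.011, -0.007, -0.706]
wrist_force: [0.4, 0.3, -0.0]
width: 0.0006
```

jog_arm(increments=[[[-0.01,0.036,0,0,0,0],[-0.01,0.036,0,0,0,0],[-0.01,0.036,0,0,0,0],[-0.01,0.036,0,0,0,0],[0,0,0,0,0,0]]], fingers=0.42)

```text
clock: 34.62
tcp_pos: [0.5068, 0.0736, 0.13]
orientation: [-0.706, -0.012, 0.012, 0.708]
wrist_force: [-0.2, -0.0, -0.0]
width: 0.0283
```

```bash
python3 - <<'E'
from h import *
r=grab('B');crop('side','B',230,180,400,320,4,'sB');caps('B')
s=arm.read_state();print(s['tcp_pos'].round(4),s['orientation'].round(4),s['wrist_force'].round(1),s['width'])
E
```

```text
white 218 [151.3 282.5] centre [0.4762 0.406 ] yaw 2.72 len 0.0961
[0.5084 0.0698 0.1301] [ 0.7071  0.0116 -0.0107 -0.7069] [-0.4  0.4  0.5] 0.03670846877470953
```

View pics/sB.png

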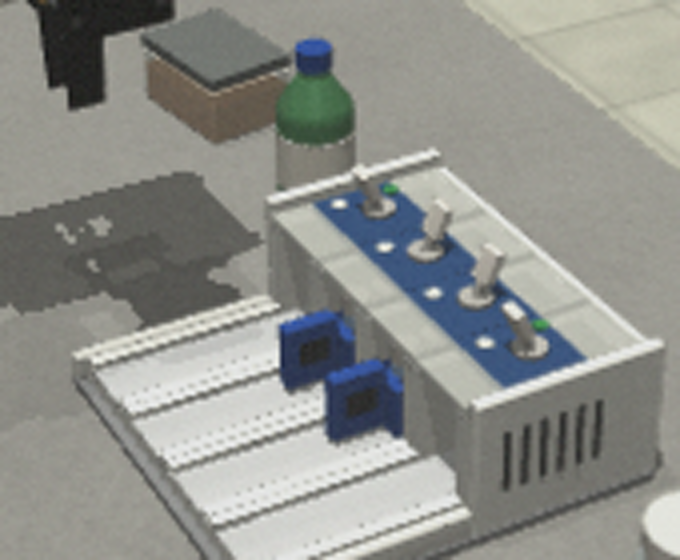

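jog_arm(increments=[[[-0.003,0.037,0,0,0,1],[-0.003,0.037,0,0,0,0],[-0.003,0.037,0,0,0,0],[-0.003,0.037,0,0,0,0],[-0.004,0.037,0,0,0,0]]])

```text
clock: 35.13
tcp_pos: [0.4937, 0.2541, 0.1302]
orientation: [-0.707, -0.016, 0.015, 0.707]
wrist_force: [0.2, -0.5, -0.3]
width: 0.0552
```

jog_arm(increments=[[[-0.004,0.037,0,0,0,0],[-0.004,0.037,0,0,0,0],[-0.004,0.037,-0.02,0,0,0],[-0.004,0.037,-0.02,0,0,0],[0,0,-0.03,0,0,0]]])

```text
clock: 35.55
tcp_pos: [0.4794, 0.4064, 0.063]
orientation: [-0.705, -0.019, 0.015, 0.709]
wrist_force: [0.4, -0.9, 0.5]
width: 0.0553
```

jog_arm(increments=[[[0,0,-0.02,0,0,0],[0,0,0,0,0,0],[0,0,0,0,0,0],[0,0,0,0,0,0]]])

```text
clock: 35.88
tcp_pos: [0.4786, 0.4004, 0.042]
orientation: [-0.707, -0.016, 0.015, 0.707]
wrist_force: [0.4, 0.7, 0.7]
width: 0.0554
```

```bash
python3 - <<'E'
from h import *
r=grab('C');crop('side','C',130,120,300,260,4,'sC')
s=arm.read_state();print(s['tcp_pos'].round(4),s['orientation'].round(4),s['wrist_force'].round(1),s['width'])
E
```

```text
[0.479  0.4011 0.0432] [-0.7062 -0.017   0.0146  0.7077] [ 0.7  0.1 -0.6] 0.055573290212277596
```

View pics/sC.png

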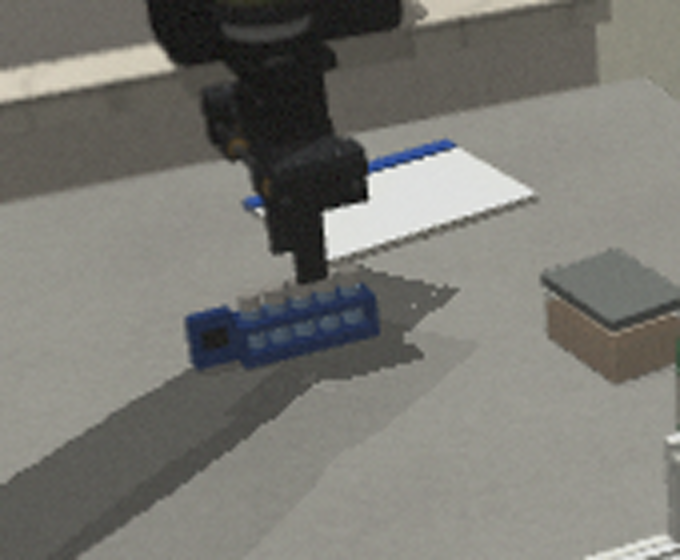

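Target (.476,.406): shift −0.003, +0.005 and descend.

jog_arm(increments=[[[-0.003,0.005,-0.012,0,0,0],[0,0,-0.02,0,0,0],[0,0,-0.018,0,0,0],[0,0,-0.01,0,0,0],[0,0,0,0,0,0]]])

```text
clock: 36.4
tcp_pos: [0.4721, 0.4047, -0.0221]
orientation: [0.708, 0.015, -0.018, -0.706]
wrist_force: [-1.5, -0.1, 0.7]
width: 0.0552
```

jog_arm(increments=[[[0,0,0,0,0,0],[0,0,0,0,0,0],[0,0,0,0,0,0],[0,0,0,0,0,0],[0,0,0,0,0,0]]], fingers=1, squeeze=25)

```text
clock: 36.82
tcp_pos: [0.4748, 0.4063, -0.018]
orientation: [-0.707, -0.017, 0.016, 0.707]
wrist_force: [-0.0, -1.0, 2.9]
width: 0.0321
```

jog_arm(increments=[[[0,0,0.005,0,0,0],[0,0,0.025,0,0,0],[0,0,0.03,0,0,0],[0,0,0.03,0,0,0],[0,0,0,0,0,0]]])

```text
clock: 37.23
tcp_pos: [0.4776, 0.4086, 0.0781]
orientation: [-0.705, -0.02, 0.013, 0.709]
wrist_force: [2.2, 2.0, -1.1]
width: 0.0318
```

```bash
python3 - <<'E'
from h import *
r=grab('D');crop('side','D',130,120,300,260,4,'sD')
s=arm.read_state();print(s['tcp_pos'].round(4),s['orientation'].round(4),s['wrist_force'].round(1),s['width'])
E
```

```text
[0.4746 0.4064 0.0719] [-0.7064 -0.0171  0.0155  0.7075] [-0.8  0.3 -3.5] 0.03227916275689481
```

View pics/sD.png

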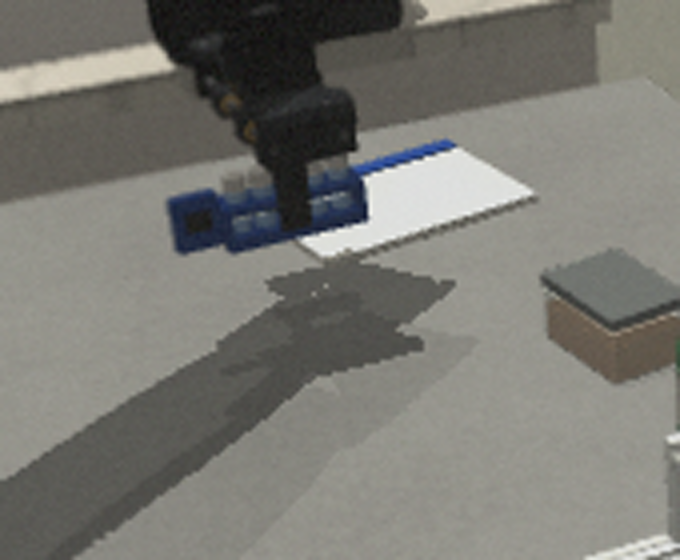

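jog_arm(increments=[[[0.005,-0.037,0,0,0,-1],[0.005,-0.037,0,0,0,0],[0.005,-0.037,0,0,0,0],[0.005,-0.037,0,0,0,0],[0.005,-0.037,0,0,0,0]]])

```text
clock: 37.75
tcp_pos: [0.4966, 0.2186, 0.0674]
orientation: [0.708, 0.009, -0.012, -0.706]
wrist_force: [1.5, -0.1, -3.1]
width: 0.0313
```

jog_arm(increments=[[[0.005,-0.037,0,0,0,0],[0.005,-0.037,0,0,0,0],[0.005,-0.037,0,0,0,0],[0.005,-0.037,0,0,0,0],[0.005,-0.037,0,0,0,0]]])

```text
clock: 38.17
tcp_pos: [0.5216, 0.0342, 0.0677]
orientation: [-0.707, -0.008, 0.012, 0.707]
wrist_force: [1.0, 0.8, -2.0]
width: 0.0318
```

jog_arm(increments=[[[0.005,-0.037,0,0,0,0],[0.005,-0.037,0,0,0,0],[0.002,-0.003,-0.03,0,0,0],[0,0,0,0,0,0],[0,0,0,0,0,0]]])

```text
clock: 38.58
tcp_pos: [0.5321, -0.0408, 0.0364]
orientation: [-0.706, -0.006, 0.013, 0.708]
wrist_force: [-0.5, 0.2, -2.0]
width: 0.0321
```

```bash
python3 - <<'E'
from h import *
r=grab('E');crop('side','E',230,180,400,320,4,'sE')
s=arm.read_state();print(s['tcp_pos'].round(4),s['orientation'].round(4),s['wrist_force'].round(1),s['width'])
E
```

```text
[ 0.5348 -0.0403  0.0396] [-0.7068 -0.0095  0.0113  0.7073] [ 0.4  0.1 -2.5] 0.03206602261386753
```

View pics/sE.png

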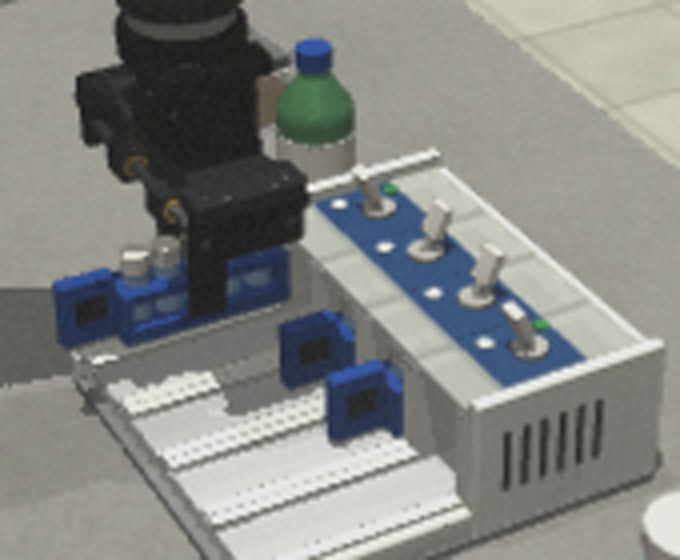

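jog_arm(increments=[[[0,0,-0.015,0,0,0],[0,0,-0.012,0,0,0],[0,0,-0.006,0,0,0],[0,0,-0.003,0,0,0],[0,0,-0.002,0,0,0]]])

```text
clock: 39.1
tcp_pos: [0.5356, -0.0406, 0.0022]
orientation: [-0.707, -0.01, 0.011, 0.707]
wrist_force: [0.6, 0.0, -2.4]
width: 0.0318
```

jog_arm(increments=[[[0,0,-0.001,0,0,0],[0,0,0,0,0,0],[0,0,0,0,0,0]]])

```text
clock: 39.35
tcp_pos: [0.5365, -0.0412, 0.0022]
orientation: [0.707, 0.011, -0.01, -0.707]
wrist_force: [0.4, -0.2, -2.2]
width: 0.0317
```

jog_arm(increments=[[[0.008,0,0,0,0,0],[0.009,0.001,0,0,0,0],[0.009,0,0,0,0,0],[0.009,0,0,0,0,0],[0,0,0,0,0,0]]])

```text
clock: 39.77
tcp_pos: [0.5736, -0.0403, 0.0023]
orientation: [0.707, 0.011, -0.009, -0.707]
wrist_force: [0.3, 0.4, -2.5]
width: 0.0317
```

```bash
python3 - <<'E'
from h import *
r=grab('F');crop('side','F',230,180,400,320,4,'sF')
s=arm.read_state();print(s['tcp_pos'].round(4),s['orientation'].round(4),s['wrist_force'].round(1),s['width'])
E
```

```text
[ 0.5722 -0.0402  0.002 ] [ 0.7071  0.0106 -0.0097 -0.707 ] [ 2.7 -0.4  1.3] 0.03211118127832723
```

View pics/sF.png

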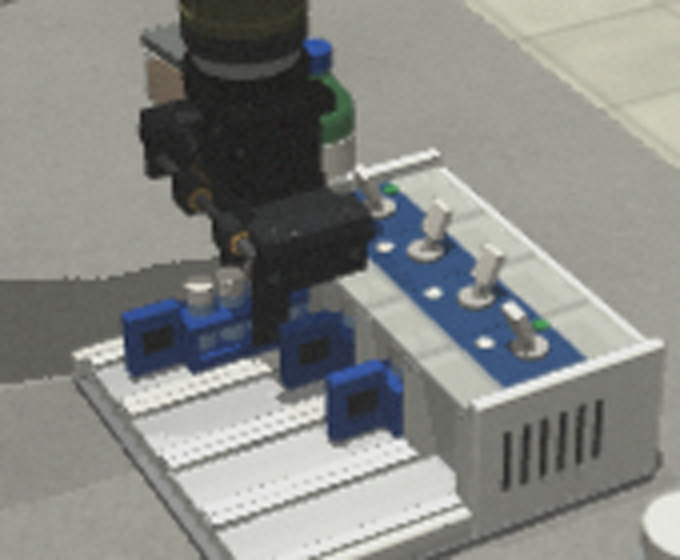

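jog_arm(increments=[[[0,0,0,0,0,0],[0,0,0,0,0,0],[0,0,0,0,0,0],[0,0,0.02,0,0,0],[0,0,0.04,0,0,0]]], fingers=0.45)

```text
clock: 40.28
tcp_pos: [0.5658, -0.0394, 0.0565]
orientation: [-0.706, -0.006, 0.014, 0.708]
wrist_force: [1.4, -0.2, 0.3]
width: 0.0513
```

jog_arm(increments=[[[-0.03,0,0.03,0,0,0],[-0.04,-0.001,0,0,0,0],[-0.04,-0.001,0,0,0,0],[-0.014,0,0,0,0,0],[0,0,0,0,0,0]]], fingers=1)

```text
clock: 40.7
tcp_pos: [0.4446, -0.0419, 0.0906]
orientation: [-0.707, -0.01, 0.01, 0.707]
wrist_force: [0.1, -0.7, -0.0]
width: 0.0244
```

jog_arm(increments=[[[0,0,-0.03,0,0,0],[0,0,-0.03,0,0,0],[0,0,-0.023,0,0,0],[0,0,0,0,0,0],[0,0,0,0,0,0]]])

```text
clock: 41.12
tcp_pos: [0.4472, -0.0419, 0.0074]
orientation: [-0.707, -0.009, 0.011, 0.707]
wrist_force: [-0.1, -0.6, 0.8]
width: 0.0008
```

```bash
python3 - <<'E'
from h import *
r=grab('G');crop('side','G',230,180,400,320,4,'sG')
s=arm.read_state();print(s['tcp_pos'].round(4),s['orientation'].round(4),s['wrist_force'].round(1),s['width'])
E
```

```text
[ 0.4493 -0.0424  0.0098] [ 0.7072  0.0111 -0.0093 -0.7068] [ 0.1  0.8 -0. ] 0.00010564397461705968
```

View pics/sG.png

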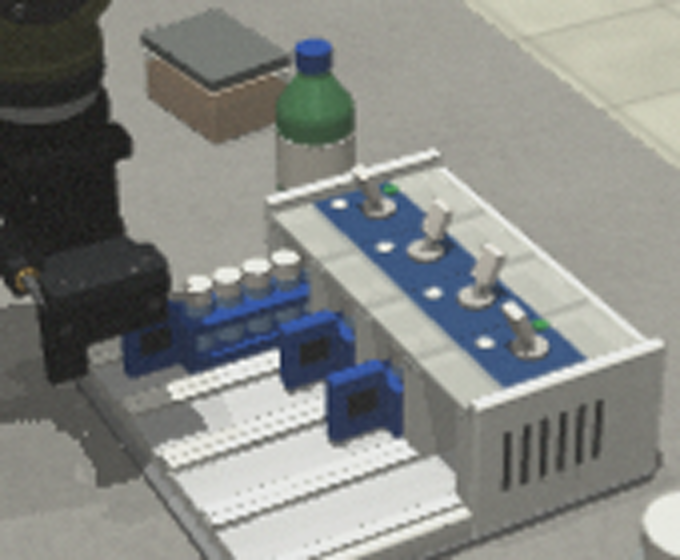

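jog_arm(increments=[[[0.012,0,0,0,0,0],[0.012,0.001,0,0,0,0],[0.012,0,0,0,0,0],[0.012,0,0,0,0,0],[0.012,0.001,0,0,0,0]]])

```text
clock: 41.63
tcp_pos: [0.5096, -0.0405, 0.0104]
orientation: [0.707, 0.011, -0.009, -0.707]
wrist_force: [-1.9, 0.4, 1.1]
width: 0.0002
```

jog_arm(increments=[[[0.01,0,0,0,0,0],[0.008,0.001,0,0,0,0],[0.006,0,0,0,0,0],[0.005,0,0,0,0,0],[0.004,0,0,0,0,0]]])

```text
clock: 42.05
tcp_pos: [0.5409, -0.0392, 0.0085]
orientation: [0.707, 0.01, -0.01, -0.707]
wrist_force: [-2.4, -0.3, 2.5]
width: 0.0001
```

jog_arm(increments=[[[0.003,0,0,0,0,0],[0.003,0,0,0,0,0],[0.003,0,0,0,0,0],[0,0,0,0,0,0]]])

```text
clock: 42.38
tcp_pos: [0.5502, -0.0392, 0.0081]
orientation: [0.707, 0.01, -0.01, -0.707]
wrist_force: [0.7, -0.3, -0.1]
width: 0.0006
```

jog_arm(increments=[[[0.002,0,0,0,0,0],[0.002,0,0,0,0,0],[0,0,0,0,0,0]]])

```text
clock: 42.63
tcp_pos: [0.55, -0.0391, 0.0078]
orientation: [-0.707, -0.007, 0.013, 0.707]
wrist_force: [-13.0, -0.3, 10.9]
width: 0.0005
```

Home at 0.550 as predicted, 13 N. Now its toggle.

jog_arm(increments=[[[-0.02,0,0,0,0,0],[-0.01,0,0.02,0,0,0],[0,0,0.035,0,0,0],[0.01,0,0.035,0,0,0],[0.02,0,0.03,0,0,0]]])

```text
clock: 43.05
tcp_pos: [0.5529, -0.039, 0.13]
orientation: [0.707, 0.01, -0.01, -0.707]
wrist_force: [1.1, -1.1, 0.4]
width: 0.0001
```

jog_arm(increments=[[[0.03,0.001,0,0,0,0],[0.03,0,0,0,0,0],[0,0,-0.025,0,0,0],[0,0,-0.022,0,0,0],[0,0,0,0,0,0]]])

```text
clock: 43.47
tcp_pos: [0.6107, -0.0376, 0.0758]
orientation: [-0.707, -0.007, 0.013, 0.708]
wrist_force: [-1.4, -0.0, -1.7]
width: 0.0002
```

```bash
python3 - <<'E'
from h import *
r=grab('H');crop('side','H',230,180,400,320,4,'sH')
s=arm.read_state();print(s['tcp_pos'].round(4),s['orientation'].round(4),s['wrist_force'].round(1),s['width'])
E
```

```text
[ 0.6128 -0.0379  0.0801] [-0.7069 -0.0094  0.0108  0.7072] [-0.2  0.4 -0. ] 0.0006956218732893189
```

View pics/sH.png

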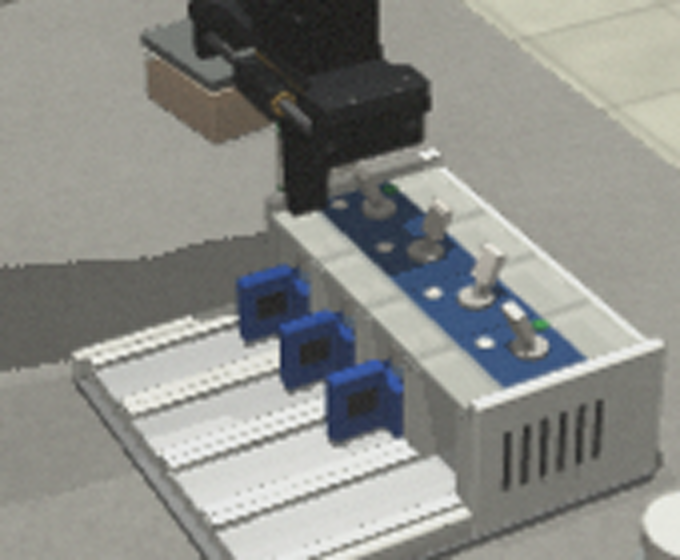

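jog_arm(increments=[[[0.008,0,0,0,0,0],[0.007,0,0,0,0,0],[0.006,0,0,0,0,0],[0.005,0,0,0,0,0],[0.004,0,0,0,0,0]]])

```text
clock: 43.98
tcp_pos: [0.6449, -0.0382, 0.0822]
orientation: [0.707, 0.011, -0.009, -0.707]
wrist_force: [-1.3, -0.2, 0.9]
width: 0.0002
```

jog_arm(increments=[[[0.003,0,0,0,0,0],[0.003,0,0,0,0,0],[0.002,0,0,0,0,0],[0,0,0,0,0,0]]])

```text
clock: 44.32
tcp_pos: [0.6514, -0.0381, 0.0809]
orientation: [-0.707, -0.01, 0.011, 0.707]
wrist_force: [-1.4, 0.4, 1.0]
width: 0.0004
```

jog_arm(increments=[[[-0.01,0,0,0,0,0],[-0.015,0,0.02,0,0,0],[-0.02,0,0.03,0,0,0],[-0.03,0,0.03,0,0,0],[-0.03,0.02,0,0,0,0]]])

```text
clock: 44.73
tcp_pos: [0.5497, -0.0204, 0.1675]
orientation: [0.708, 0.013, -0.005, -0.706]
wrist_force: [1.1, -0.2, 1.6]
width: 0.0003
```

jog_arm(increments=[[[-0.01,0.036,0,0,0,0],[-0.01,0.036,0,0,0,0],[-0.01,0.036,0,0,0,0],[-0.01,0.036,0,0,0,0],[0,0.03,0,0,0,0]]])

```text
clock: 45.15
tcp_pos: [0.5048, 0.1577, 0.1606]
orientation: [-0.707, -0.01, 0.01, 0.707]
wrist_force: [0.8, 0.6, -0.1]
width: 0.0003
```

jog_arm(increments=[[[-0.01,0.036,0,0,0,0],[-0.01,0.036,0,0,0,0],[0,0,0,0,0,0],[0,0,0,0,0,0],[0,0,0,0,0,0]]])

```text
clock: 45.57
tcp_pos: [0.4867, 0.2274, 0.1604]
orientation: [0.707, 0.01, -0.01, -0.707]
wrist_force: [-0.3, 0.2, 0.0]
width: 0.0001
```

```bash
python3 - <<'E'
from h import *
r=grab('I');crop('side','I',230,180,400,320,4,'sI');crop('top','I',230,170,460,330,3,'tI')
s=arm.read_state();print(s['clock'],s['tcp_pos'].round(4),s['wrist_force'].round(1))
caps('I','red')
E
```

```text
45.6667 [0.4872 0.2267 0.1605] [ 1.  -0.7 -0.1]
red 274 [498.4 224.5] centre [ 0.6149 -0.5795] yaw -35.35 len 0.1298
red 177 [430.9 271.2] centre [ 0.4874 -0.3819] yaw -2.36 len 0.0928
```

View pics/side_I.png

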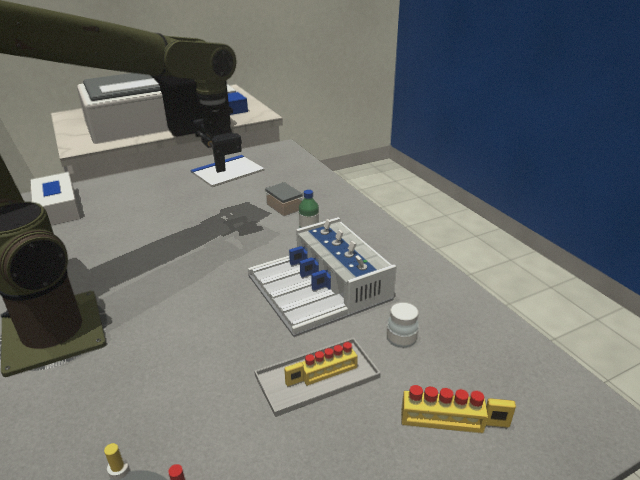

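View pics/sI.png

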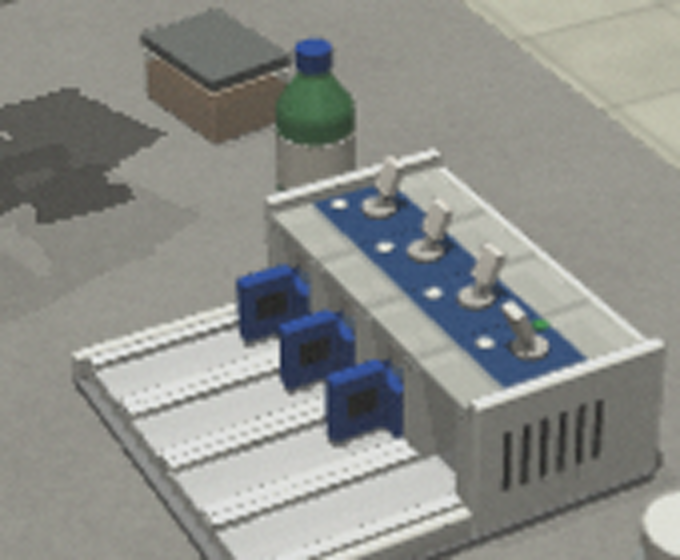

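View pics/tI.png

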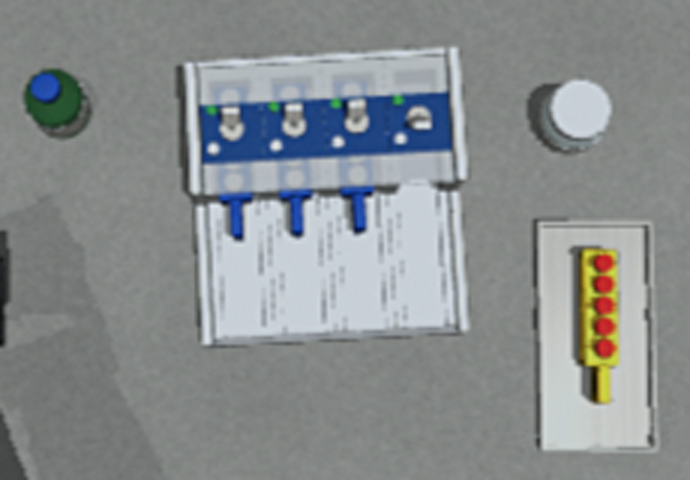

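```bash
python3 -c "
from station import arm
print(arm.job_done())"
```

```text
the job is handed in; nothing more can be done
None
```

The job is done and handed in at about 46 s on the robot's clock, well inside the 210 s limit.

- **Yellow rack:** I flipped its bay's toggle off while the rack was still home. I then drew the rack out and stood it upright in the steel tray.
- **Blue racks:** All three went into the other three bays, handles outwards. I pushed each against its end stop, where it stopped at the expected position with 13–27 N on the wrist, and then flipped that bay's toggle on.
- **Last pictures:** These show the three loaded bays on, the empty one off, and the yellow rack standing in the tray. The bottle, tip box, jar and larger look-alike rack appear where they started, and the gripper is clear of everything.

**Disagreements in the checks:**
- **Tool height:** The reported TCP height read about 30 mm lower than the fingertips seen by the camera. A first sweep at the toggle passed over it without touching, which confirmed the error, and I allowed for it from then on.
- **Rack in the tray:** It sits about 8 mm further in than I planned, probably from slip while the fingers were still closing on its handle. It is still well inside the rim.

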